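Sort the drive spindles and set one up between the bench centres

TASK

Before loading the bench centres, feel the head spindle for bearing play: rock its upright arm (black disc knob on top) well over away from you and then well over toward you, at least 25 degrees to each side, and leave it upright again. Sort every short spindle out of the batch into the white reject tray. Lay one full-length spindle on the rests and push the tailstock fully home so that the spindle is held between the two centres; leave any other full-length spindle lying on the worktop, and do not disturb the petri dish, the bottle or the weight.

Things in the scene. Friction and masses are not known exactly. Their poses are not given: they have to be found in the camera images.
- axis_mid (a point): Bench centres, a fixed grey bed 70 x 345 mm: head block at its -y end, sliding tailstock at +y, two rests between. This point is on the line of the centres, 60 mm above the worktop, where the middle of a correctly mounted long spindle lies; y runs along the centre line from head to tailstock, x across the bed away from the robot, z up. Offsets below are in this frame.
- head_tip (a point): Tip of the head centre, a 60-degree cone (15 mm across at its base, 12 mm behind the tip) at y = -61 mm on the centre line. It points to the tailstock. The head block behind it is 50 mm wide (x), from y = -125 to -89 mm, up to 25 mm above the centre line.
- rest_mid (a point): Middle of the floors of the two rests, 9.5 mm below axis_mid. The rests stand at y = -36 and +36 mm, 8 mm thick along y, open above: flat floor, cheeks 21 mm apart with flared tops up to 12 mm above the centre line, 47 mm over all. A spindle laid on both is 0.5 mm below the centre line, stays by itself and can slide along y, where the tailstock pushes it onto the head centre.
- rocker_knob (a point): Centre of the flat black disc knob (24 mm across, 14 mm thick along y) on the upright rocking arm of the head spindle, outside the head block: y = -145 mm, 70 mm above the centre line when upright. The arm below it is 12 mm (x) by 8 mm (y). The arm turns about the centre line: the knob moves on an arc of 70 mm radius in the x-z plane.
- rocker (a joint): Angle of the rocking arm (rad): 0 upright, positive when it leans away from the robot (+x), negative toward the robot; stops at -0.7 and 0.7. Light friction; it stays where it is left (1 N at the knob moves it).
- tail_grip (a point): Point in the black upright grip on the tailstock, 44 mm above the centre line: 16 mm wide (x), 26 mm along y, its top 14 mm above this point, 33 mm of it clear above the tailstock's body (50 mm wide, 34 mm long). The cone tip of the tail centre (60 degrees, like the head's) is on the centre line, 45 mm nearer the head than this point.
- tailstock (a joint): How far the tailstock has been pushed from fully back toward the head (m): 0 fully back, stop at 0.070. Its cone tip is at y = 106 mm minus this value. It is fully home in a long spindle that is seated on the head centre at 0.045. About 3 N of friction; it stays where it is left.
- reject_tray_in (a point): Centre of the inner floor (4 mm above the worktop) of the white open reject tray, fixed on the worktop: inside 162 mm along its x and 232 mm along its y, walls 4 mm thick, rims 28 mm above the worktop.
- long_0_mid (a point): Centre of a full-length steel spindle: 140 mm long along its own x, a square 18 x 18 mm bar over the middle 114 mm and round 16 mm ends, 13 mm long, each with a 10 mm centre hole 13 mm deep. 0.2 kg; lies on the worktop (centre 9 mm up) at the start. May be absent.
- long_1_mid (a point): Centre of a full-length steel spindle: 140 mm long along its own x, a square 18 x 18 mm bar over the middle 114 mm and round 16 mm ends, 13 mm long, each with a 10 mm centre hole 13 mm deep. 0.2 kg; lies on the worktop (centre 9 mm up) at the start. May be absent.
- short_0_mid (a point): Centre of a short steel spindle: like the full-length ones, but only 100 mm long along its own x (square part 74 mm). 0.14 kg; lies on the worktop (centre 9 mm up) at the start. May be absent.
- short_1_mid (a point): Centre of a short steel spindle: like the full-length ones, but only 100 mm long along its own x (square part 74 mm). 0.14 kg; lies on the worktop (centre 9 mm up) at the start. May be absent.
- short_2_mid (a point): Centre of a short steel spindle: like the full-length ones, but only 100 mm long along its own x (square part 74 mm). 0.14 kg; lies on the worktop (centre 9 mm up) at the start. May be absent.
- short_3_mid (a point): Centre of a short steel spindle: like the full-length ones, but only 100 mm long along its own x (square part 74 mm). 0.14 kg; lies on the worktop (centre 9 mm up) at the start. May be absent.
- petri_dish: Closed petri dish, 61 mm across, 14 mm high, a bystander; origin at its foot.
- reagent_bottle: Small capped bottle, 31 mm across, 109 mm high, a bystander; origin at its foot.
- weight: Small calibration weight, 19 mm across, 22 mm high, a bystander; origin at its foot.
Mind the look-alikes: they are no part of the job. Leave any pink look-alike of the part that bears long_1_mid alone.

How it is judged (in metres and radians):
On the way, in this order (a step that is already met when the one before it is completed fails the run):
1. the rocking arm is tipped well away from the robot (value of joint rocker above 0.38 rad), for 0.05 s.
2. then the rocking arm is tipped well toward the robot (value of joint rocker below -0.38 rad), for 0.05 s.
3. then a full-length spindle is between the centres with the tailstock home (value of joint tailstock between 0.042 and 0.049 m and ((x of long_0_mid in the frame of axis_mid between -0.003 and 0.003 m and y of long_0_mid in the frame of axis_mid between -0.003 and 0.003 m and z of long_0_mid in the frame of axis_mid between -0.003 and 0.003 m and angle between the x axis of long_0_mid and the y axis of axis_mid, either way round below 0.04 rad) or (x of long_1_mid in the frame of axis_mid between -0.003 and 0.003 m and y of long_1_mid in the frame of axis_mid between -0.003 and 0.003 m and z of long_1_mid in the frame of axis_mid between -0.003 and 0.003 m and angle between the x axis of long_1_mid and the y axis of axis_mid, either way round below 0.04 rad))), for 0.2 s.
At the end, for the whole second after the job is handed in: One long spindle within 3 mm of axis_mid (x, y, z) and 0.04 rad of the centre line, tailstock 0.042 to 0.049; short spindles present: centres inside the tray, under 35 mm above its floor; other long ones flat on the worktop, over 150 mm from the tray centre; rocker within 0.17 rad of upright (all of step 3 and ((x of long_0_mid in the frame of axis_mid between -0.003 and 0.003 m and y of long_0_mid in the frame of axis_mid between -0.003 and 0.003 m and z of long_0_mid in the frame of axis_mid between -0.003 and 0.003 m and angle between the x axis of long_0_mid and the y axis of axis_mid, either way round below 0.04 rad) or (height (world z) of long_0_mid below 0.014 m and horizontal distance between long_0_mid and reject_tray_in above 0.15 m)) and ((x of long_1_mid in the frame of axis_mid between -0.003 and 0.003 m and y of long_1_mid in the frame of axis_mid between -0.003 and 0.003 m and z of long_1_mid in the frame of axis_mid between -0.003 and 0.003 m and angle between the x axis of long_1_mid and the y axis of axis_mid, either way round below 0.04 rad) or (height (world z) of long_1_mid below 0.014 m and horizontal distance between long_1_mid and reject_tray_in above 0.15 m)) and x of short_0_mid in the frame of reject_tray_in between -0.078 and 0.078 m and y of short_0_mid in the frame of reject_tray_in between -0.113 and 0.113 m and z of short_0_mid in the frame of reject_tray_in between 0 and 0.035 m and x of short_1_mid in the frame of reject_tray_in between -0.078 and 0.078 m and y of short_1_mid in the frame of reject_tray_in between -0.113 and 0.113 m and z of short_1_mid in the frame of reject_tray_in between 0 and 0.035 m and x of short_2_mid in the frame of reject_tray_in between -0.078 and 0.078 m and y of short_2_mid in the frame of reject_tray_in between -0.113 and 0.113 m and z of short_2_mid in the frame of reject_tray_in between 0 and 0.035 m and x of short_3_mid in the frame of reject_tray_in between -0.078 and 0.078 m and y of short_3_mid in the frame of reject_tray_in between -0.113 and 0.113 m and z of short_3_mid in the frame of reject_tray_in between 0 and 0.035 m and value of joint rocker between -0.17 and 0.17 rad); the robot touches nothing.
It fails at once if the petri dish is pushed more than 30 mm or knocked over (distance of petri_dish from where it was at the start of the episode above 0.03 m or angle between petri_dish's own z axis and vertical above 0.5 rad).
It fails at once if the bottle is pushed more than 30 mm or knocked over (distance of reagent_bottle from where it was at the start of the episode above 0.03 m or angle between reagent_bottle's own z axis and vertical above 0.5 rad).
It fails at once if the weight is pushed more than 30 mm or knocked over (distance of weight from where it was at the start of the episode above 0.03 m or angle between weight's own z axis and vertical above 0.5 rad).
Of long_0, long_1 only 1 to 2 are there at a start; the rules pass over those that are not, and their reading is None.
Of short_0, short_1, short_2, short_3 only 3 to 4 are there at a start; the rules pass over those that are not, and their reading is None.
At some moment in a run one of short_0, short_1, short_2, short_3 may be knocked a few centimetres aside while the robot is not near it.
Once in a run the grip may slacken for a moment while it holds something.
It also fails if it takes over 208 s, if anything falls off the work surface, if the arm or the gripper's body presses on something with over 40 N, if the wrist force passes 120 N, or if a joint passes its speed limit or range.

ROBOT

A 6-joint arm with a two-finger parallel gripper is mounted at the origin on a cart in front of the work surface, level with it; the furniture and walls round the work are solid. World frame = base frame: x ahead of the robot, y to its left, z up, the work surface at z = 0. Lengths are in mm, angles in degrees, forces in N, time in s.
With the tool pointing down it reaches from about 300 to 850 mm from the base axis. Payload 4.2 kg.
Tool frame: the origin (TCP) lies midway between the tips of the shut fingers; the grasp point (between the pads) lies env.hold_point_z behind it (env.hold_point_z is the distance from the TCP to the grasp point, in mm); z points along the fingers, y is the line along which they close (so a half turn about z gives the same grasp; the last joint's range is limited). The gripper opens to 91 mm and grips with 3 to 60 N. Pads are 32 mm wide; open, the fingers measure 118 mm over their backs; the gripper's body (76 mm by 178 mm) begins 60 mm behind the grasp point.
Start: joints at [-75, 18.312, 89.639, -0, 72.044, -1.146], TCP at [159.902, -552.336, 213.976] pointing down, gripper open.
Joint ranges: [-177.97, 177.97], [-48.28, 115.42], [12.27, 149.76], [-77.06, 257.06], [2.81, 150.46], [-146.56, 146.56]. Speed limits (degrees/s): [147.25, 147.25, 180, 180, 180, 180].

INTERFACE

Orientations are given as [roll, pitch, yaw] about the fixed x, y, z axes, in that order (R = Rz(yaw) Ry(pitch) Rx(roll)).
In Python, from workcell import env, viewer, spotter gives the robot as it stands.
- The arm moves only by the tool apply_moves, never from a script. Its arguments are lists of equal length, an entry for each row: "delta_pos": the shift along the world's x, y, z normalised to -1 to 1, where 1 is 120 mm, a list of three; "rot": the turn, a rotation vector about the world's x, y, z normalised to -1 to 1, where 1 is 1.5 rad, a list of three; "hand": the opening, from 0 (shut) to 1 (fully open). A call has 1 to 10 rows; each row is the pose to reach, as a shift and turn from the pose commanded when the call began; what a row does not reach only later rows make up. A row lasts 1/12 s, in which the tool goes at most 41.7 mm and 7.16 degrees, less where a joint would pass 70% of its speed; a pose out of reach is approached as far as the arm can. A call with a number of a shift or a turn outside -1 to 1 is refused whole. A call with a gripper value outside its range is refused whole. The fingers move at their own pace and stop on an object; "newtons" is the grip in N (left out, the last holds). Time passes only in rows, so rows that repeat a pose let the fingers close. It gives the time, the measured TCP pose, the force, the opening and the grip force at its end, in the units of the state.
- env.state(): the state, without advancing time (a new reading comes with each control period).
- viewer.grab_frame(name): name is "scene" or "side" or "wrist"; returns a dict with "pixels" (480x640x3 uint8, red, green, blue), "camera_matrix" (3x3 intrinsics, pixels), "R" (3x3) and "t" (3): a world point X has camera coordinates R X + t; the wrist camera has in their place "mount" (4x4, takes a point from camera to tool coordinates, whose origin is the TCP and whose axes are the flange's). Camera axes: x right, y down, z forward; pixel columns grow to the right and rows downward; lengths in mm; the calibration is good to about 2 mm. A picture is of the moment at which its call begins: read the wrist's pose just before it. There is no depth.
- env.job_done(): hands the job in; it is judged then, once.
Trained networks look in a picture, given as the dict that the camera call returned (one of the last four; its "shot" number tells which), for a name from the list of things; names that differ only in an ending like _2 or _b are one class to them, and where a whole thing is asked for, a point or a joint stands for the part that bears it (a point fixed in the world has none). Each returns a list of dicts, best first, with "score" (0 to 1); they miss things now and then, are a little off and sometimes report something else, mostly with a low value. They report only what shows in the picture. A call takes as long as a camera call. They do not tell look-alikes from the thing itself.
- spotter.trace(picture, query): "mask" (480x640 bool, what is visible of it) and "box" ([centre column, centre row, width, height] in pixels, round what is visible of it).
- spotter.landmark_of(picture, query): "position" ([column, row] in pixels: a listed point, or the origin of a listed thing).
The state is a dict: "time_s": time; "qpos": joint angles; "qvel": joint speeds; "effort": joint torques, N m; "ee_pos": TCP position; "ee_rot": TCP orientation; "force": force on the tool from outside, world axes, zero at the start; "torque": the same for the moment, N m; "gripper_width": finger opening in mm; "gripper_force": force on a finger pad.
Only numpy, scipy, OpenCV 4.12 (cv2) and the standard library are available. Lean on these libraries where they do the work, as an engineer would, in place of code of your own. Each camera call takes 0.05 s, during which the arm holds its last target. There are 200 camera calls.

## Working session

There is one attempt and no reset: what is moved stays moved. The work goes in short steps, Python scripts to look and compute and a tool call to move; the robot and the scene stay as the last step left them, time stands still between calls to the robot, and variables do not carry over. Pictures are saved under pics/ and viewed, at most 14 in all, crops included, and the job is handed in when it is done.

Besides the shell and the picture viewer there is one more tool, called by a JSON object that holds its "fn" and its "kwargs". apply_moves: Moves the arm, as the interface text tells. Its arguments: {"type":"object","properties":{"delta_pos":{"type":"array"},"rot":{"type":"array"},"hand":{"type":"array"},"newtons":{"type":"number"}},"required":["delta_pos","rot","hand"]}

```bash
mkdir -p pics
python3 - <<'E'
from workcell import env, viewer, spotter
import cv2,numpy as np
print(env.state(), env.hold_point_z)
for n in ("scene","side"):
    f=viewer.grab_frame(n); cv2.imwrite(f"pics/{n}0.png",f["pixels"][:,:,::-1])
    print(n,f["camera_matrix"],f["R"],f["t"])
    for q in ["axis_mid","rest_mid","rocker_knob","tail_grip","head_tip","reject_tray_in","long_0_mid","short_0_mid","petri_dish","reagent_bottle","weight"]:
        print(q,[(round(d["score"],2),np.round(d["position"]).tolist()) for d in spotter.landmark_of(f,q)])
E
```

```text
{'time_s': 0.0, 'qpos': array([-7.50015428e+01,  1.83533767e+01,  8.97059906e+01, -9.87247792e-04,
        7.20440668e+01, -1.14707278e+00]), 'qvel': array([ 0.01225116, -0.06697306, -0.01071592,  0.02936572,  0.01879927,
        0.06875385]), 'effort': array([ 2.57386855e-04, -4.12463844e+01, -2.31975156e+01,  7.29839760e-02,
        4.55133885e-02, -1.27080975e-04]), 'ee_pos': array([ 159.74921019, -551.84059541,  213.1057017 ]), 'ee_rot': array([-1.79896568e+02, -1.13220673e-03,  1.61458342e+01]), 'force': array([-0.2883071 ,  0.92195437, -0.48914666]), 'torque': array([ 0.02000082,  0.03344748, -0.03142462]), 'gripper_force': 0.0, 'gripper_width': 91.31914534576867} 18.8
scene [[488.67729777   0.         315.64335192]
 [  0.         488.67729777 238.23373233]
 [  0.           0.           1.        ]] [[-0.45404817 -0.89073827 -0.02062982]
 [-0.46398963  0.25615567 -0.8479964 ]
 [ 0.7606273  -0.37545919 -0.52960033]] [ 290.6152048   329.06489128 1003.92983807]
axis_mid [(0.95, [316.0, 233.0])]
rest_mid [(0.85, [320.0, 230.0]), (0.16, [395.0, 218.0])]
rocker_knob [(0.52, [363.0, 2
[... 359 characters left out ...]
2.37534147]
 [  0.         523.72341334 242.39944271]
 [  0.           0.           1.        ]] [[ 0.99834982 -0.05083963  0.02670164]
 [ 0.00253363 -0.42553269 -0.90493951]
 [ 0.05736921  0.90351384 -0.42470167]] [-559.0574469   107.53025548 1166.9658225 ]
axis_mid [(0.58, [364.0, 272.0])]
rest_mid [(0.6, [354.0, 272.0])]
rocker_knob [(0.86, [367.0, 270.0])]
tail_grip [(0.94, [356.0, 230.0])]
head_tip [(0.92, [366.0, 285.0]), (0.52, [281.0, 248.0]), (0.51, [365.0, 271.0])]
reject_tray_in [(0.95, [293.0, 399.0])]
long_0_mid [(0.51, [294.0, 399.0])]
short_0_mid [(0.94, [277.0, 299.0])]
petri_dish [(0.59, [332.0, 220.0])]
reagent_bottle [(0.81, [291.0, 216.0])]
weight [(0.44, [389.0, 384.0])]
```

View pics/scene0.png

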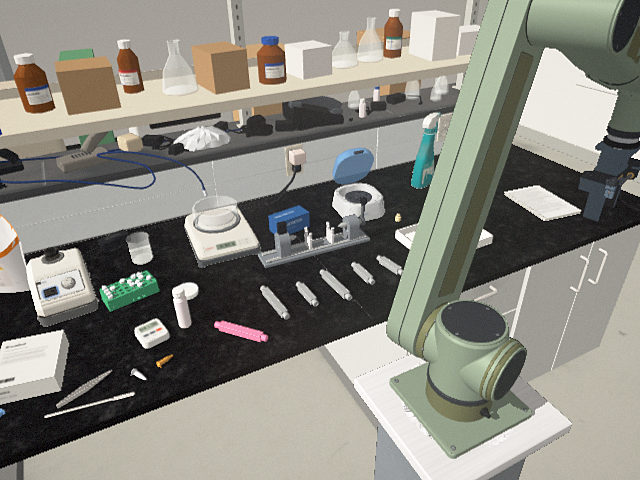

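View pics/side0.png

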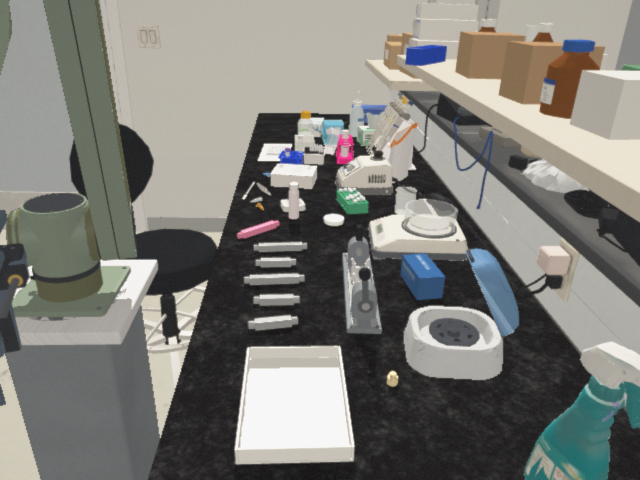

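The scene shows five grey spindles in a row. In the side view they are at (280,246) long, (276,262) short, (274,280) long, (276,300) short and (273,323) short. The pink look-alike is at (258,229), the bench centres at (362,285), the tray at (295,402) and the weight at (392,379).

```bash
cat > h.py <<'E'
from workcell import env, viewer, spotter
import cv2,numpy as np
from scipy.spatial.transform import Rotation as Ro
def cam(f,st=None):
    """returns K, R, t world->cam"""
    if "mount" in f:
        M=np.array(f["mount"]); T=np.eye(4)
        T[:3,:3]=Ro.from_euler('xyz',st["ee_rot"],degrees=True).as_matrix(); T[:3,3]=st["ee_pos"]
        W=np.linalg.inv(T@M); return f["camera_matrix"],W[:3,:3],W[:3,3]
    return f["camera_matrix"],f["R"],f["t"]
def ray(c,px,z):
    K,R,t=c; d=R.T@np.linalg.solve(K,[px[0],px[1],1]); o=-R.T@t
    return o+d*(z-o[2])/d[2]
def proj(c,X):
    K,R,t=c; p=K@(R@np.asarray(X,float)+t); return p[:2]/p[2]
def wrist(name=None):
    st=env.state(); f=viewer.grab_frame("wrist")
    if name: cv2.imwrite(f"pics/{name}.png",f["pixels"][:,:,::-1])
    return f,cam(f,st),st
E
python3 - <<'E'
from h import *
f=viewer.grab_frame("side");c=cam(f)
P=lambda px,z:np.round(ray(c,px,z)).tolist()
for n,a,b in [("L_a",(254,247),(306,246)),("s_a",(256,263),(297,262)),("L_b",(244,281),(305,279)),("s_b",(253,300),(300,300)),("s_c",(249,324),(299,321)),("pink",(237,236),(280,223))]:
    print(n,P(a,9),P(b,9))
print("tray",[P(p,28) for p in[(246,348),(342,347),(353,455),(238,457)]])
print("knob",P((366,272),130),"tail",P((356,230),104),"bedcorners",[P(p,10) for p in[(347,254),(371,253),(381,329),(346,330)]])
print("weight",P((392,385),0),"petri",P((333,219),7),"bottle",P((294,218),0), "balance",P((372,253),0),"blue",P((417,298),0),P((402,258),50))
for q in ["axis_mid","head_tip"]:
    g=viewer.grab_frame("scene");cg=cam(g)
    print(q,[np.round(ray(cg,d["position"],60)) for d in spotter.landmark_of(g,q)])
E
```

```text
L_a [391.0, 208.0, 9.0] [527.0, 214.0, 9.0]
s_a [402.0, 117.0, 9.0] [503.0, 122.0, 9.0]
L_b [380.0, 26.0, 9.0] [521.0, 35.0, 9.0]
s_b [406.0, -57.0, 9.0] [508.0, -58.0, 9.0]
s_c [405.0, -149.0, 9.0] [505.0, -139.0, 9.0]
pink [340.0, 277.0, 9.0] [455.0, 369.0, 9.0]
tray [[408.0, -254.0, 28.0], [582.0, -254.0, 28.0], [577.0, -503.0, 28.0], [417.0, -502.0, 28.0]]
knob [633.0, -154.0, 130.0] tail [643.0, 105.0, 104.0] bedcorners [[632.0, 165.0, 10.0], [695.0, 171.0, 10.0], [668.0, -171.0, 10.0], [598.0, -174.0, 10.0]]
weight [665.0, -326.0, 0.0] petri [612.0, 406.0, 7.0] bottle [496.0, 429.0, 0.0] balance [701.0, 191.0, 0.0] blue [771.0, -37.0, 0.0] [752.0, 64.0, 50.0]
axis_mid [array([643.,  -3.,  60.])]
head_tip [array([627., -70.,  60.])]
```

The spindles are located and the bed is yawed about -5°. I'm moving over the bench for a closer look from the wrist camera.

{"fn": "apply_moves", "kwargs": {"delta_pos": [[0.8,0.84,0.2],[0.8,0.84,0.2],[0.8,0.84,0.2],[0.8,0.84,0.2]], "rot": [[0,0,0.2],[0,0,0.2],[0,0,0.2],[0,0,0.2]], "hand": [1,1,1,1]}}

```text
time_s: 1.78
ee_pos: [258.4, -448.5, 239.1]
ee_rot: [180.0, -0.1, 33.6]
force: [0.1, 0.5, 0.1]
gripper_width: 91.0
gripper_force: 0.0
```

{"fn": "apply_moves", "kwargs": {"delta_pos": [[0.8,0.84,0.2],[0.8,0.84,0.2],[0.8,0.84,0.2],[0.8,0.84,0.2]], "rot": [[0,0,0.2],[0,0,0.2],[0,0,0.2],[0,0,0.2]], "hand": [1,1,1,1]}}

```text
time_s: 2.12
ee_pos: [354.7, -347.7, 263.2]
ee_rot: [179.9, -0.1, 50.8]
force: [-0.4, -0.2, -0.0]
gripper_width: 91.1
gripper_force: 0.0
```

{"fn": "apply_moves", "kwargs": {"delta_pos": [[0.8,0.84,0.2],[0.8,0.84,0.2],[0.8,0.84,0.2],[0.8,0.84,0.2]], "rot": [[0,0,0.2],[0,0,0.2],[0,0,0.2],[0,0,0.2]], "hand": [1,1,1,1]}}

```text
time_s: 2.45
ee_pos: [451.0, -246.7, 287.1]
ee_rot: [179.8, -0.1, 68.0]
force: [0.4, -1.1, 0.2]
gripper_width: 91.3
gripper_force: 0.0
```

{"fn": "apply_moves", "kwargs": {"delta_pos": [[0.8,0.84,0.2],[0.8,0.84,0.2],[0.8,0.84,0.2],[0.8,0.84,0.2],[0.8,0.84,0.2]], "rot": [[0,0,0.2],[0,0,0.2],[0,0,0.2],[0,0,0.2],[0,0,0.2]], "hand": [1,1,1,1,1]}}

```text
time_s: 2.87
ee_pos: [546.6, -146.3, 310.2]
ee_rot: [179.9, -0.1, 85.2]
force: [-0.0, -0.4, -0.1]
gripper_width: 91.4
gripper_force: 0.0
```

Run:
```python
from h import *
f,c,st=wrist("w1")
print(np.round(f["mount"],2).tolist())
for q,z in [("axis_mid",60),("head_tip",60),("rocker_knob",130),("tail_grip",104),("rest_mid",50.5),("short_0_mid",9),("long_0_mid",9)]:
    print(q,[(round(d["score"],2),np.round(d["position"]).tolist(),np.round(ray(c,d["position"],z),1).tolist()) for d in spotter.landmark_of(f,q)])
```

```text
[[-0.0, -0.97, -0.26, 73.27], [1.0, -0.0, -0.0, -0.21], [0.0, -0.26, 0.97, -171.74], [0.0, 0.0, 0.0, 1.0]]
axis_mid [(0.93, [381.0, 86.0], [641.5, -7.8, 60.0])]
head_tip [(0.88, [384.0, 144.0], [642.9, -72.8, 60.0])]
rocker_knob [(0.93, [385.0, 227.0], [626.3, -158.6, 130.0])]
tail_grip []
rest_mid [(0.69, [381.0, 90.0], [643.0, -10.9, 50.5])]
short_0_mid [(0.7, [236.0, 142.0], [455.9, -53.3, 9.0])]
long_0_mid [(0.56, [380.0, 86.0], [651.7, -1.0, 9.0])]
```

View pics/w1.png

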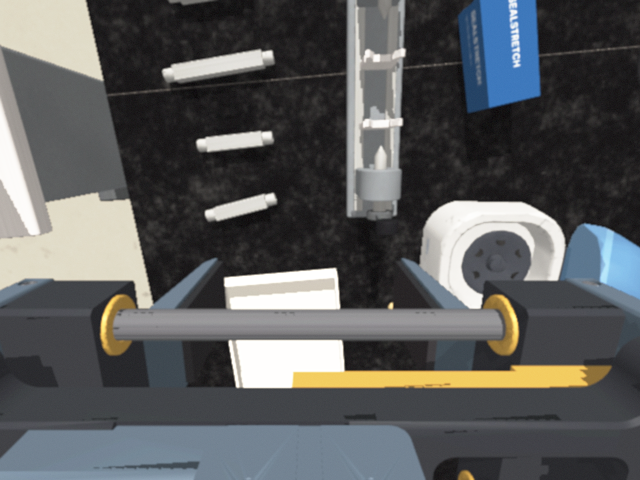

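The wrist view shows the bench axis close to image vertical. The head block is at (379,183), the rests at (383,57) and (383,123), and the knob near (378,212). I'm backing off to -y for a clearer view of the knob.

{"fn": "apply_moves", "kwargs": {"delta_pos": [[0.7,-0.5,0],[0.7,-0.5,0],[0.7,-0.5,0],[0.7,-0.5,0],[0.7,-0.5,0]], "rot": [[0,0,0],[0,0,0],[0,0,0],[0,0,0],[0,0,0]], "hand": [0.6,0.6,0.6,0.6,0.6]}}

```text
time_s: 3.68
ee_pos: [627.7, -210.1, 308.8]
ee_rot: [-179.9, -0.0, 84.8]
force: [-0.4, 0.5, 1.2]
gripper_width: 60.9
gripper_force: 0.0
```

Run:
```python
from h import *
f,c,st=wrist("w2")
print(st["ee_pos"],st["ee_rot"],st["gripper_width"])
for q,z in [("axis_mid",60),("head_tip",60),("rocker_knob",130),("tail_grip",104),("rest_mid",50.5)]:
    print(q,[(round(d["score"],2),np.round(d["position"]).tolist(),np.round(ray(c,d["position"],z),1).tolist()) for d in spotter.landmark_of(f,q)])
```

```text
[ 627.72477587 -210.13759091  308.82086788] [-1.79887110e+02 -3.84259293e-02  8.48057922e+01] 60.92180971584859
axis_mid [(0.89, [306.0, 32.0], [641.3, -10.5, 60.0])]
head_tip [(0.85, [310.0, 94.0], [640.1, -73.9, 60.0]), (0.18, [340.0, 270.0], [659.3, -292.4, 60.0])]
rocker_knob [(0.82, [307.0, 172.0], [629.7, -158.1, 130.0])]
tail_grip []
rest_mid [(0.67, [307.0, 36.0], [642.9, -11.4, 50.5])]
```

View pics/w2.png

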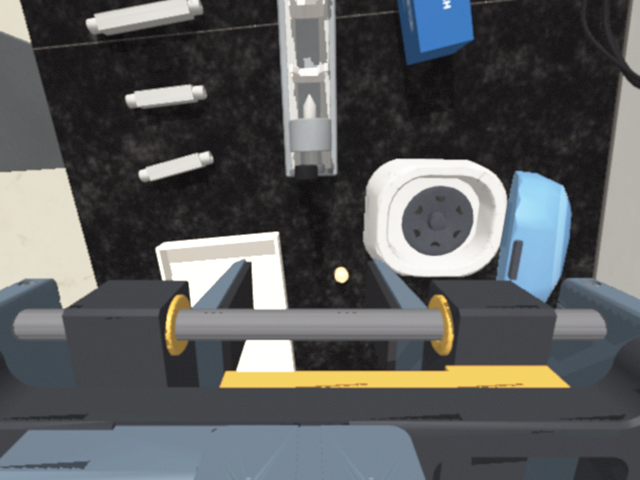

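The knob's black disc is at (307,172), about (630,-158) in the world, and the tray and weight are clear of the approach. I'm straddling the knob now.

{"fn": "apply_moves", "kwargs": {"delta_pos": [[0.02,0.4,-0.3],[0.02,0.4,-0.6],[0.02,0.4,-0.9],[0.02,0.4,-0.9]], "rot": [[0,0,0],[0,0,0],[0,0,0],[0,0,0]], "hand": [0.5,0.5,0.5,0.5]}}

```text
time_s: 4.32
ee_pos: [624.6, -158.2, 193.9]
ee_rot: [-179.1, -0.2, 85.0]
force: [-1.8, 0.3, -1.6]
gripper_width: 45.4
gripper_force: 0.0
```

{"fn": "apply_moves", "kwargs": {"delta_pos": [[0,0,-0.25],[0,0,-0.5],[0,0,-0.75],[0,0,-0.76],[0,0,-0.76]], "rot": [[0,0,0],[0,0,0],[0,0,0],[0,0,0],[0,0,0]], "hand": [0.5,0.5,0.5,0.5,0.5]}}

```text
time_s: 4.73
ee_pos: [630.3, -161.4, 111.4]
ee_rot: [-179.9, -0.0, 84.9]
force: [0.9, 0.6, -0.5]
gripper_width: 45.6
gripper_force: 0.0
```

Run:
```python
from h import *
f=viewer.grab_frame("side"); cv2.imwrite("pics/s2.png",cv2.resize(f["pixels"][150:350,250:450,::-1],None,fx=3,fy=3))
st=env.state();print(st["ee_pos"],st["ee_rot"],st["force"])
```

```text
[ 631.61512    -161.72976222  113.09564697] [1.79828524e+02 3.36391276e-02 8.48885100e+01] [ 0.56111983  0.05130008 -0.38268923]
```

View pics/s2.png

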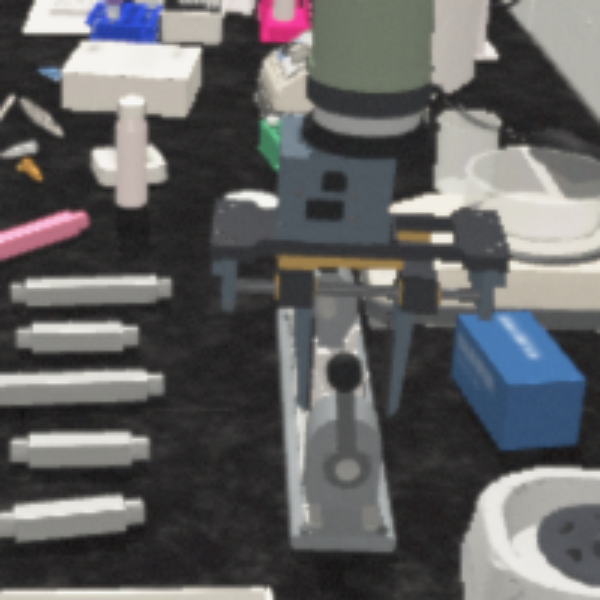

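The side view shows the knob (345,372 in the crop) between the two fingers. I'll check that the depth agrees by projecting the TCP and the knob.

Run:
```python
from h import *
f=viewer.grab_frame("side");c=cam(f)
for y in (-177,-162,-145,-100,-60): print(y,(proj(c,[631,y,113])-[250,150])*3,(proj(c,[631,y,130])-[250,150])*3)
g=viewer.grab_frame("scene");cg=cam(g)
for q in ["rocker_knob","head_tip","axis_mid"]:
  for F in (f,g):
    print(q,[(round(d["score"],2),np.round(d["position"],1).tolist()) for d in spotter.landmark_of(F,q)])
d=spotter.landmark_of(f,"rocker_knob")
# triangulate knob: scan y so that side ray at z=130
print(ray(c,[250+345/3,150+372/3],130), ray(c,[250+345/3,150+470/3],60))
cv2.imwrite("pics/sc2.png",cv2.resize(g["pixels"][150:300,240:440,::-1],None,fx=4,fy=4))
```

```text
-177 [348.02447392 406.94894481] [349.70283496 383.43347828]
-162 [345.07822231 395.26459195] [346.71263496 371.98309255]
-145 [341.83340038 382.39615799] [343.42009017 359.37493665]
-100 [333.69602545 350.1246576 ] [335.16616577 327.76814845]
-60 [326.96736297 323.43988083] [328.3445088  301.64594809]
rocker_knob [(0.68, [365.4, 272.4]), (0.34, [358.7, 232.4])]
rocker_knob [(0.65, [361.0, 203.4]), (0.46, [280.6, 229.9])]
head_tip [(0.96, [362.8, 282.8]), (0.46, [273.1, 257.3])]
head_tip [(0.86, [339.2, 229.4])]
axis_mid [(0.73, [364.0, 268.3]), (0.42, [278.3, 247.0]), (0.29, [274.6, 300.0])]
axis_mid [(0.87, [314.0, 231.5]), (0.45, [281.8, 225.8])]
[ 629.89874722 -162.02032339  130.        ] [ 633.56450015 -167.21521512   60.        ]
```

View pics/sc2.png

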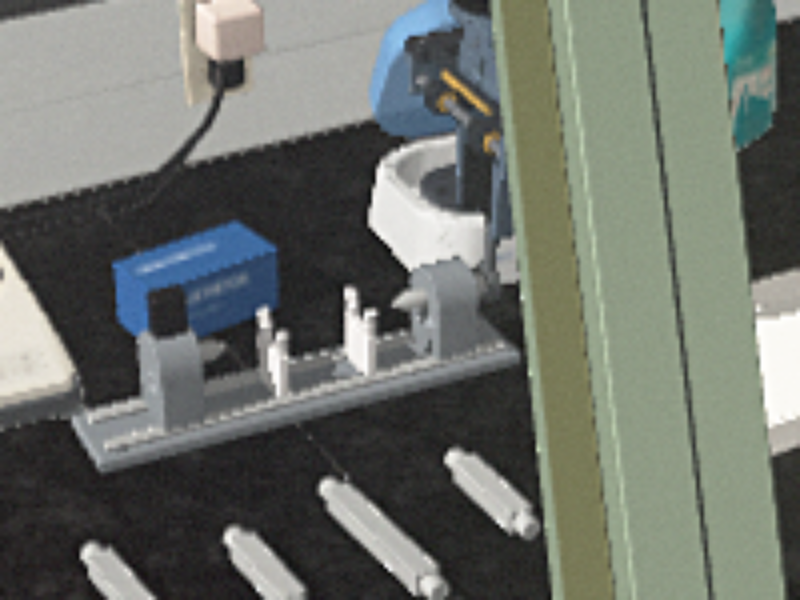

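Depth agrees: the fingers are at the knob. Rocking away first, then toward.

{"fn": "apply_moves", "kwargs": {"delta_pos": [[0.12,0,0],[0.22,-0.02,0],[0.32,-0.02,0],[0.41,-0.03,0],[0.41,-0.03,0],[0.41,-0.03,0],[0.41,-0.03,0]], "rot": [[0,0,0],[0,0,0],[0,0,0],[0,0,0],[0,0,0],[0,0,0],[0,0,0]], "hand": [0.5,0.5,0.5,0.5,0.5,0.5,0.5]}}

```text
time_s: 5.82
ee_pos: [679.0, -164.7, 110.7]
ee_rot: [-180.0, -0.0, 84.9]
force: [-0.6, -0.1, -0.0]
gripper_width: 45.5
gripper_force: 0.0
```

Run:
```python
from h import *
f=viewer.grab_frame("side"); cv2.imwrite("pics/s3.png",cv2.resize(f["pixels"][230:350,300:450,::-1],None,fx=4,fy=4))
st=env.state();print(st["ee_pos"],st["force"])
```

```text
[ 678.94368595 -164.71530275  110.86440346] [ 0.18061602 -0.32434842 -0.90967106]
```

View pics/s3.png

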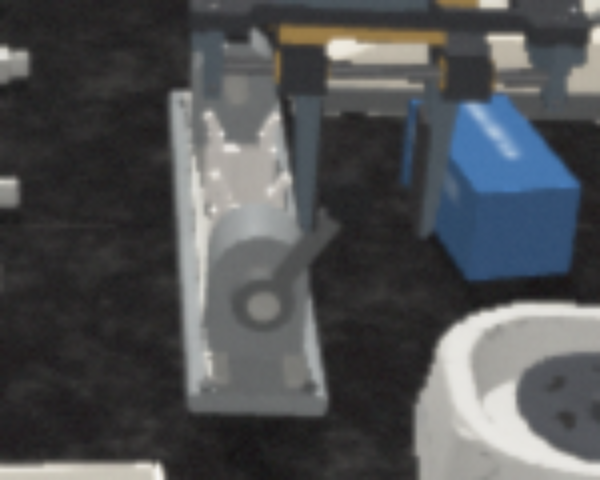

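The arm leans about 39° away from the robot. Rocking toward the robot now.

{"fn": "apply_moves", "kwargs": {"delta_pos": [[-0.15,0,0],[-0.35,0.03,0],[-0.5,0.03,0],[-0.6,0.03,0],[-0.7,0.03,0],[-0.79,0.03,0],[-0.79,0.03,0],[-0.79,0.03,0],[-0.79,0.03,0]], "rot": [[0,0,0],[0,0,0],[0,0,0],[0,0,0],[0,0,0],[0,0,0],[0,0,0],[0,0,0],[0,0,0]], "hand": [0.5,0.5,0.5,0.5,0.5,0.5,0.5,0.5,0.5]}}

```text
time_s: 6.62
ee_pos: [585.1, -161.2, 111.1]
ee_rot: [179.9, 0.0, 84.9]
force: [0.1, 0.2, 0.7]
gripper_width: 45.8
gripper_force: 0.0
```

Run:
```python
from h import *
f=viewer.grab_frame("side"); cv2.imwrite("pics/s4.png",cv2.resize(f["pixels"][230:350,300:450,::-1],None,fx=4,fy=4))
st=env.state();print(st["ee_pos"],st["force"])
```

```text
[ 585.2260989  -161.19446154  110.95974844] [-0.81049097 -0.61576529  0.36500748]
```

View pics/s4.png

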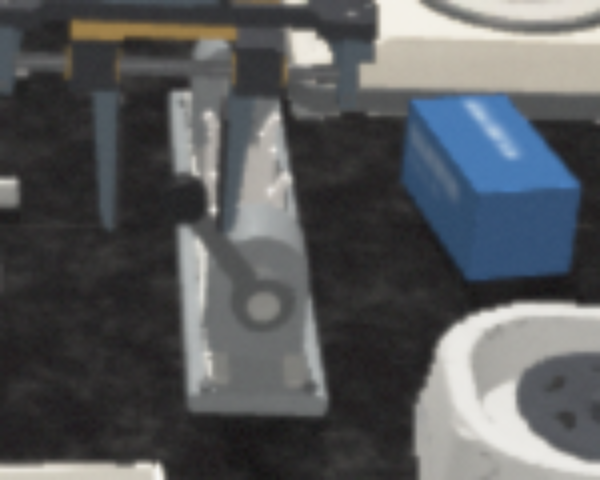

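The arm leans about 37° toward the robot. Bringing it back upright, centring it by closing lightly, then letting go and lifting.

{"fn": "apply_moves", "kwargs": {"delta_pos": [[0.12,0,0],[0.24,0,0],[0.37,0,0],[0.37,0,0],[0.37,0,0],[0.37,0,0],[0.37,0,0],[0.37,0,0],[0.37,0,0]], "rot": [[0,0,0],[0,0,0],[0,0,0],[0,0,0],[0,0,0],[0,0,0],[0,0,0],[0,0,0],[0,0,0]], "hand": [0.5,0.5,0.5,0.5,0.24,0.24,0.24,0.24,0.24], "newtons": 4}}

```text
time_s: 7.42
ee_pos: [628.2, -161.0, 110.8]
ee_rot: [-179.9, -0.0, 84.9]
force: [-1.8, 0.4, 1.1]
gripper_width: 23.7
gripper_force: 4.0
```

{"fn": "apply_moves", "kwargs": {"delta_pos": [[0,0,0],[0,0,0],[0,0,0],[0,0,0.2],[0,0,0.5],[0,0,0.8],[0,0,0.8]], "rot": [[0,0,0],[0,0,0],[0,0,0],[0,0,0],[0,0,0],[0,0,0],[0,0,0]], "hand": [0.5,0.5,0.5,0.5,0.5,0.5,0.5]}}

```text
time_s: 8.0
ee_pos: [633.2, -162.2, 215.2]
ee_rot: [179.1, 0.2, 84.9]
force: [0.3, -0.2, 1.6]
gripper_width: 45.8
gripper_force: 0.0
```

Run:
```python
from h import *
f=viewer.grab_frame("side");c=cam(f)
for q in ["rocker_knob","tail_grip"]:
    print(q,[(round(d["score"],2),np.round(ray(c,d["position"],130 if q[0]=="r" else 104),1).tolist()) for d in spotter.landmark_of(f,q)])
# spindle masks on side: threshold bright pixels in the region
roi=f["pixels"].astype(int); g=roi.min(2); m=((g>105)).astype(np.uint8); m[:, :225]=0; m[:,318:]=0; m[:238]=0; m[338:]=0
n,l,s,ce=cv2.connectedComponentsWithStats(m)
for i in range(1,n):
    if s[i,4]>80:
        p=np.argwhere(l==i)[:,::-1]; w=np.array([ray(c,q,12) for q in p])[:,:2]
        r=cv2.minAreaRect(w.astype(np.float32)); mid=(w.min(0)+w.max(0))/2
        d=np.linalg.svd(w-w.mean(0),full_matrices=False)[2][0]; pr=(w-w.mean(0))@d
        print(s[i,4],mid.round(),"len",np.ptp(pr).round(),"ang",np.degrees(np.arctan2(d[1],d[0])).round(1)%180)
```

```text
rocker_knob [(0.97, [632.8, -154.4, 130.0]), (0.65, [624.0, -143.4, 130.0])]
tail_grip [(0.66, [647.8, 101.1, 104.0])]
448 [459. 205.] len 138.0 ang 3.6
368 [448. 119.] len 99.0 ang 0.4
587 [449.  33.] len 140.0 ang 4.199999999999989
466 [456. -58.] len 100.0 ang 0.7
559 [ 452. -146.] len 101.0 ang 10.800000000000011
```

The knob is back upright. Next is the first short spindle, near (454,-145) at 10.8°.

{"fn": "apply_moves", "kwargs": {"delta_pos": [[-0.74,0.07,0],[-0.74,0.07,0],[-0.74,0.07,0],[-0.74,0.07,0],[-0.74,0.07,0],[-0.74,0.07,0]], "rot": [[0,0,-0.43],[0,0,-0.43],[0,0,-0.43],[0,0,-0.43],[0,0,-0.43],[0,0,-0.43]], "hand": [0.6,0.6,0.6,0.6,0.6,0.6]}}

```text
time_s: 8.65
ee_pos: [539.1, -152.5, 205.1]
ee_rot: [-179.8, 0.1, 47.8]
force: [-0.1, 0.2, 0.0]
gripper_width: 54.7
gripper_force: 0.0
```

{"fn": "apply_moves", "kwargs": {"delta_pos": [[-0.74,0.07,-0.9],[-0.74,0.07,-0.9],[-0.74,0.07,-0.9],[-0.74,0.07,-0.9],[-0.74,0.07,-0.9],[-0.74,0.07,-0.9],[-0.74,0.07,-0.9]], "rot": [[0,0,-0.43],[0,0,-0.43],[0,0,-0.43],[0,0,-0.43],[0,0,-0.43],[0,0,-0.43],[0,0,-0.43]], "hand": [0.6,0.6,0.6,0.6,0.6,0.6,0.6]}}

```text
time_s: 9.23
ee_pos: [451.5, -144.3, 98.2]
ee_rot: [-180.0, 0.0, 11.2]
force: [0.5, -0.2, 0.7]
gripper_width: 54.7
gripper_force: 0.0
```

```bash
cat >> h.py <<'E'
def spindles(z=12):
    """bright blobs in the spindle area of the side view: mid, length, angle"""
    f=viewer.grab_frame("side");c=cam(f);g=f["pixels"].astype(int).min(2)
    m=(g>105).astype(np.uint8); m[:,:225]=0; m[:,318:]=0; m[:238]=0; m[338:]=0
    n,l,s,_=cv2.connectedComponentsWithStats(m)
    for i in range(1,n):
        if s[i,4]>80:
            w=np.array([ray(c,q,z) for q in np.argwhere(l==i)[:,::-1]])[:,:2]
            d=np.linalg.svd(w-w.mean(0),full_matrices=False)[2][0]; pr=(w-w.mean(0))@d
            print(s[i,4],((w.min(0)+w.max(0))/2).round(),"len",np.ptp(pr).round(),"ang",round((np.degrees(np.arctan2(d[1],d[0]))+90)%180-90,1))
    return f,c
E
python3 - <<'E'
from h import *
spindles(); st=env.state(); print(st["ee_pos"],st["ee_rot"],st["qpos"].round())
E
```

```text
183 [495.  35.] len 57.0 ang 63.6
192 [404.  31.] len 57.0 ang -51.7
469 [456. -58.] len 100.0 ang 0.8
561 [ 452. -146.] len 101.0 ang 10.7
[ 452.0569815  -144.46884166   98.6517736 ] [ 1.79987843e+02 -1.29399077e-02  1.12171457e+01] [-19.  16. 112.  -0.  52.  60.]
```

{"fn": "apply_moves", "kwargs": {"delta_pos": [[0,0,-0.3],[0,0,-0.6],[0,0,-0.78],[0,0,-0.78],[0,0,-0.78],[0,0,-0.78],[0,0,-0.78],[0,0,-0.78],[0,0,-0.78]], "rot": [[0,0,0],[0,0,0],[0,0,0],[0,0,0],[0,0,0],[0,0,0],[0,0,0],[0,0,0],[0,0,0]], "hand": [0.6,0.6,0.6,0.6,0.15,0.15,0.15,0.15,0.15], "newtons": 35}}

```text
time_s: 10.03
ee_pos: [452.2, -144.5, 6.2]
ee_rot: [179.9, -0.1, 11.0]
force: [-0.0, 0.4, 0.4]
gripper_width: 24.4
gripper_force: 0.6
```

{"fn": "apply_moves", "kwargs": {"delta_pos": [[0,0,0],[0,0,0.2],[0,0,0.5],[0,0,0.78],[0,0,0.78]], "rot": [[0,0,0],[0,0,0],[0,0,0],[0,0,0],[0,0,0]], "hand": [0.15,0.15,0.15,0.15,0.15]}}

```text
time_s: 10.45
ee_pos: [455.6, -145.8, 104.6]
ee_rot: [179.6, -0.6, 11.0]
force: [1.0, -1.2, -1.4]
gripper_width: 17.7
gripper_force: 35.0
```

{"fn": "apply_moves", "kwargs": {"delta_pos": [[0.36,-0.9,0],[0.36,-0.9,0],[0.36,-0.9,0],[0.36,-0.9,0]], "rot": [[0,0,-0.13],[0,0,-0.13],[0,0,-0.13],[0,0,-0.13]], "hand": [0.15,0.15,0.15,0.15]}}

```text
time_s: 10.78
ee_pos: [497.6, -257.9, 98.6]
ee_rot: [179.7, -0.3, -0.3]
force: [0.5, -0.1, -1.4]
gripper_width: 17.7
gripper_force: 35.0
```

{"fn": "apply_moves", "kwargs": {"delta_pos": [[0,-0.3,0],[0,-0.56,0],[0,-0.56,-0.3],[0,-0.56,-0.6],[0,-0.56,-0.72],[0,-0.56,-0.72],[0,-0.56,-0.72]], "rot": [[0,0,0],[0,0,0],[0,0,0],[0,0,0],[0,0,0],[0,0,0],[0,0,0]], "hand": [0.15,0.15,0.15,0.15,0.15,0.15,0.15]}}

```text
time_s: 11.37
ee_pos: [493.7, -318.8, 11.0]
ee_rot: [-179.9, 0.1, -0.2]
force: [0.3, 0.7, -1.6]
gripper_width: 17.7
gripper_force: 35.0
```

{"fn": "apply_moves", "kwargs": {"delta_pos": [[0,0,0],[0,0,0],[0,0,0.25],[0,0,0.5],[0,0,0.72],[0,0,0.72]], "rot": [[0,0,0],[0,0,0],[0,0,0],[0,0,0],[0,0,0],[0,0,0]], "hand": [0.45,0.45,0.45,0.45,0.45,0.45]}}

```text
time_s: 11.87
ee_pos: [498.1, -321.6, 105.2]
ee_rot: [179.6, -0.6, -0.2]
force: [0.7, 0.1, 1.0]
gripper_width: 41.1
gripper_force: 0.0
```

{"fn": "apply_moves", "kwargs": {"delta_pos": [[-0.1,0.95,0],[-0.1,0.95,0],[-0.1,0.95,0],[-0.1,0.95,0]], "rot": [[0,0,0],[0,0,0],[0,0,0],[0,0,0]], "hand": [0.6,0.6,0.6,0.6]}}

```text
time_s: 12.2
ee_pos: [480.6, -200.4, 98.8]
ee_rot: [-179.8, 0.1, 0.0]
force: [-0.2, 0.2, 0.1]
gripper_width: 54.7
gripper_force: 0.0
```

Run:
```python
from h import *
f,c=spindles(); st=env.state(); print(st["ee_pos"],st["ee_rot"])
cv2.imwrite("pics/s5.png",f["pixels"][180:480,200:500,::-1])
```

```text
102 [406. 205.] len 55.0 ang -86.4
193 [402.  31.] len 51.0 ang -81.5
241 [432. -58.] len 52.0 ang 2.9
[ 481.99098949 -203.03833685   99.07665258] [-1.79988756e+02  1.46460659e-02  2.99746493e-02]
```

View pics/s5.png

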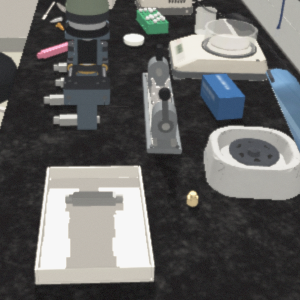

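Short spindle 1 is in the tray (crop 95,200). The second short is next, at (457,-58).

{"fn": "apply_moves", "kwargs": {"delta_pos": [[-0.21,0.9,0],[-0.21,0.9,0],[-0.21,0.9,0],[-0.21,0.9,0]], "rot": [[0,0,0],[0,0,0],[0,0,0],[0,0,0]], "hand": [0.6,0.6,0.6,0.6]}}

```text
time_s: 12.58
ee_pos: [455.8, -94.6, 98.7]
ee_rot: [-179.9, 0.1, -0.0]
force: [-0.7, 0.5, -0.2]
gripper_width: 54.9
gripper_force: 0.0
```

{"fn": "apply_moves", "kwargs": {"delta_pos": [[0,0.33,0],[0,0.33,-0.3],[0,0.33,-0.6],[0,0.33,-0.78],[0,0.33,-0.78],[0,0.33,-0.78],[0,0.33,-0.78],[0,0.33,-0.78],[0,0.33,-0.78],[0,0.33,-0.78]], "rot": [[0,0,0],[0,0,0],[0,0,0],[0,0,0],[0,0,0],[0,0,0],[0,0,0],[0,0,0],[0,0,0],[0,0,0]], "hand": [0.6,0.6,0.6,0.6,0.6,0.15,0.15,0.15,0.15,0.15]}}

```text
time_s: 13.42
ee_pos: [458.4, -58.1, 6.3]
ee_rot: [180.0, -0.1, -0.2]
force: [-0.4, 1.0, 1.8]
gripper_width: 24.8
gripper_force: 0.8
```

{"fn": "apply_moves", "kwargs": {"delta_pos": [[0,0,0],[0,0,0],[0,0,0.2],[0,0,0.5],[0,0,0.78],[0,0,0.78]], "rot": [[0,0,0],[0,0,0],[0,0,0],[0,0,0],[0,0,0],[0,0,0]], "hand": [0.15,0.15,0.15,0.15,0.15,0.15]}}

```text
time_s: 13.92
ee_pos: [461.5, -58.7, 104.2]
ee_rot: [179.9, -0.7, -0.2]
force: [2.1, -0.6, -1.1]
gripper_width: 17.7
gripper_force: 35.0
```

{"fn": "apply_moves", "kwargs": {"delta_pos": [[0.16,-0.95,0],[0.16,-0.95,0],[0.16,-0.95,0],[0.16,-0.95,0]], "rot": [[0,0,0],[0,0,0],[0,0,0],[0,0,0]], "hand": [0.15,0.15,0.15,0.15]}}

```text
time_s: 14.25
ee_pos: [478.1, -177.0, 98.4]
ee_rot: [179.8, -0.1, -0.4]
force: [0.5, -0.2, -1.0]
gripper_width: 17.4
gripper_force: 35.0
```

{"fn": "apply_moves", "kwargs": {"delta_pos": [[0.16,-0.95,0],[0.16,-0.95,0],[0.16,-0.95,0],[0.16,-0.95,0]], "rot": [[0,0,0],[0,0,0],[0,0,0],[0,0,0]], "hand": [0.15,0.15,0.15,0.15]}}

```text
time_s: 14.58
ee_pos: [497.0, -291.4, 98.0]
ee_rot: [179.8, -0.1, -0.4]
force: [1.0, -1.0, -0.8]
gripper_width: 17.8
gripper_force: 35.0
```

{"fn": "apply_moves", "kwargs": {"delta_pos": [[0,-0.35,0],[0,-0.7,0],[0,-0.77,0],[0,-0.77,-0.3],[0,-0.77,-0.6],[0,-0.77,-0.72],[0,-0.77,-0.72],[0,-0.77,-0.72]], "rot": [[0,0,0],[0,0,0],[0,0,0],[0,0,0],[0,0,0],[0,0,0],[0,0,0],[0,0,0]], "hand": [0.15,0.15,0.15,0.15,0.15,0.15,0.15,0.15]}}

```text
time_s: 15.25
ee_pos: [495.0, -376.9, 10.8]
ee_rot: [-179.9, 0.2, -0.2]
force: [0.1, 0.7, -1.3]
gripper_width: 17.7
gripper_force: 35.0
```

{"fn": "apply_moves", "kwargs": {"delta_pos": [[0,0,0],[0,0,0],[0,0,0.25],[0,0,0.5],[0,0,0.72],[0,0,0.72]], "rot": [[0,0,0],[0,0,0],[0,0,0],[0,0,0],[0,0,0],[0,0,0]], "hand": [0.42,0.42,0.42,0.42,0.42,0.42]}}

```text
time_s: 15.75
ee_pos: [499.1, -380.6, 105.4]
ee_rot: [179.6, -0.6, -0.2]
force: [1.1, -0.2, 0.8]
gripper_width: 38.3
gripper_force: 0.0
```

{"fn": "apply_moves", "kwargs": {"delta_pos": [[-0.1,0.95,0],[-0.1,0.95,0],[-0.1,0.95,0],[-0.1,0.95,0]], "rot": [[0,0,0],[0,0,0],[0,0,0],[0,0,0]], "hand": [0.6,0.6,0.6,0.6]}}

```text
time_s: 16.08
ee_pos: [481.8, -258.8, 98.7]
ee_rot: [-179.8, 0.2, 0.0]
force: [-0.2, -0.1, 0.0]
gripper_width: 54.5
gripper_force: 0.0
```

{"fn": "apply_moves", "kwargs": {"delta_pos": [[-0.1,0.9,0],[-0.1,0.9,0],[-0.1,0.9,0],[-0.1,0.9,0],[-0.1,0.9,0]], "rot": [[0,0,0],[0,0,0],[0,0,0],[0,0,0],[0,0,0]], "hand": [0.6,0.6,0.6,0.6,0.6]}}

```text
time_s: 16.5
ee_pos: [472.2, -155.8, 99.1]
ee_rot: [179.9, -0.1, -0.0]
force: [0.5, -1.0, -0.1]
gripper_width: 54.9
gripper_force: 0.0
```

Run:
```python
from h import *
f,c=spindles(); st=env.state(); print(st["ee_pos"],st["ee_rot"])
g=viewer.grab_frame("scene");cg=cam(g)
for q in("short_0_mid","long_0_mid"):
  for F,C in((f,c),(g,cg)):
    print(q,[(round(d["score"],2),np.round(ray(C,d["position"],9)).tolist()) for d in spotter.landmark_of(F,q)])
    t=spotter.trace(F,q); print([(round(d["score"],2),np.round(ray(C,d["box"][:2],9)).tolist()) for d in t])
```

```text
106 [505.  38.] len 44.0 ang 84.2
286 [413.  31.] len 67.0 ang 4.2
[ 472.55445807 -156.72108834   99.12952465] [ 1.79933146e+02 -7.91283743e-02 -1.21023755e-01]
short_0_mid [(0.77, [491.0, -376.0, 9.0])]
[(0.94, [491.0, -373.0, 9.0]), (0.58, [621.0, 382.0, 9.0])]
short_0_mid [(0.48, [488.0, -381.0, 9.0])]
[(0.62, [483.0, -387.0, 9.0])]
long_0_mid [(0.71, [651.0, 22.0, 9.0])]
[(0.54, [457.0, 213.0, 9.0])]
long_0_mid [(0.65, [464.0, 214.0, 9.0]), (0.2, [723.0, -42.0, 9.0])]
[(0.64, [449.0, 216.0, 9.0])]
```

{"fn": "apply_moves", "kwargs": {"delta_pos": [[-0.1,0.98,0.3],[-0.1,0.98,0.3],[-0.1,0.98,0.3],[-0.1,0.98,0.3]], "rot": [[0,0,0],[0,0,0],[0,0,0],[0,0,0]], "hand": [0.6,0.6,0.6,0.6]}}

```text
time_s: 17.33
ee_pos: [460.1, -34.1, 136.7]
ee_rot: [-179.9, -0.2, 0.1]
force: [0.3, 0.2, 0.3]
gripper_width: 54.8
gripper_force: 0.0
```

{"fn": "apply_moves", "kwargs": {"delta_pos": [[-0.09,0.98,0.3],[-0.09,0.98,0.3],[-0.09,0.98,0.3],[-0.09,0.98,0.3]], "rot": [[0,0,0],[0,0,0],[0,0,0],[0,0,0]], "hand": [0.6,0.6,0.6,0.6]}}

```text
time_s: 17.67
ee_pos: [450.1, 83.8, 172.8]
ee_rot: [-179.8, -0.3, 0.1]
force: [-0.1, -1.2, -0.1]
gripper_width: 55.0
gripper_force: 0.0
```

{"fn": "apply_moves", "kwargs": {"delta_pos": [[0,0.35,0],[0,0.35,0],[0,0.35,0],[0,0.35,0]], "rot": [[0,0,0],[0,0,0],[0,0,0],[0,0,0]], "hand": [0.6,0.6,0.6,0.6]}}

```text
time_s: 18.0
ee_pos: [449.1, 120.1, 170.4]
ee_rot: [179.9, 0.0, -0.2]
force: [0.8, -0.5, 0.0]
gripper_width: 54.7
gripper_force: 0.0
```

Run:
```python
from h import *
f,c=spindles(); st=env.state(); print(st["ee_pos"],st["ee_rot"])
```

```text
452 [459. 208.] len 138.0 ang 3.7
368 [448. 119.] len 99.0 ang 0.4
589 [449.  33.] len 140.0 ang 4.4
[449.0416459  119.74237571 170.38513434] [ 1.79949043e+02  4.63242293e-02 -2.21604290e-01]
```

{"fn": "apply_moves", "kwargs": {"delta_pos": [[0,0,-0.3],[0,0,-0.6],[0,0,-0.78],[0,0,-0.78]], "rot": [[0,0,0],[0,0,0],[0,0,0],[0,0,0]], "hand": [0.6,0.6,0.6,0.6]}}

```text
time_s: 18.38
ee_pos: [445.6, 118.5, 73.2]
ee_rot: [179.8, 0.6, -0.3]
force: [-0.5, 0.5, -0.1]
gripper_width: 54.7
gripper_force: 0.0
```

{"fn": "apply_moves", "kwargs": {"delta_pos": [[0,0,-0.3],[0,0,-0.59],[0,0,-0.59],[0,0,-0.59],[0,0,-0.59],[0,0,-0.59],[0,0,-0.59],[0,0,-0.59],[0,0,-0.59]], "rot": [[0,0,0],[0,0,0],[0,0,0],[0,0,0],[0,0,0],[0,0,0],[0,0,0],[0,0,0],[0,0,0]], "hand": [0.6,0.6,0.6,0.15,0.15,0.15,0.15,0.15,0.15]}}

```text
time_s: 19.13
ee_pos: [450.2, 121.4, 7.6]
ee_rot: [-179.9, -0.2, -0.2]
force: [0.2, -0.4, 6.0]
gripper_width: 17.4
gripper_force: 28.6
```

{"fn": "apply_moves", "kwargs": {"delta_pos": [[0,0,0],[0,0,0],[0,0,0.2],[0,0,0.5],[0,0,0.78],[0,0,0.78]], "rot": [[0,0,0],[0,0,0],[0,0,0],[0,0,0],[0,0,0],[0,0,0]], "hand": [0.15,0.15,0.15,0.15,0.15,0.15]}}

```text
time_s: 19.63
ee_pos: [453.0, 121.8, 105.6]
ee_rot: [-179.9, -0.7, -0.2]
force: [1.5, 0.5, -0.5]
gripper_width: 17.7
gripper_force: 35.0
```

{"fn": "apply_moves", "kwargs": {"delta_pos": [[0.08,-0.95,0],[0.08,-0.95,0],[0.08,-0.95,0],[0.08,-0.95,0]], "rot": [[0,0,0],[0,0,0],[0,0,0],[0,0,0]], "hand": [0.15,0.15,0.15,0.15]}}

```text
time_s: 19.97
ee_pos: [458.4, 2.6, 99.5]
ee_rot: [179.9, 0.0, -0.4]
force: [0.0, 0.1, -1.7]
gripper_width: 18.1
gripper_force: 3.5
```

{"fn": "apply_moves", "kwargs": {"delta_pos": [[0.08,-0.95,0],[0.08,-0.95,0],[0.08,-0.95,0],[0.08,-0.95,0]], "rot": [[0,0,0],[0,0,0],[0,0,0],[0,0,0]], "hand": [0.15,0.15,0.15,0.15]}}

```text
time_s: 20.3
ee_pos: [468.8, -111.4, 99.5]
ee_rot: [179.9, -0.0, -0.4]
force: [-0.5, -0.1, -1.1]
gripper_width: 17.5
gripper_force: 35.0
```

{"fn": "apply_moves", "kwargs": {"delta_pos": [[0.08,-0.95,0],[0.08,-0.95,0],[0.08,-0.95,0],[0.08,-0.95,0]], "rot": [[0,0,0],[0,0,0],[0,0,0],[0,0,0]], "hand": [0.15,0.15,0.15,0.15]}}

```text
time_s: 20.63
ee_pos: [478.9, -225.4, 99.5]
ee_rot: [179.8, -0.1, -0.4]
force: [0.5, 0.8, -1.3]
gripper_width: 17.4
gripper_force: 35.0
```

{"fn": "apply_moves", "kwargs": {"delta_pos": [[0.14,-0.95,0],[0.14,-0.95,0],[0.14,-0.95,0],[0.14,-0.95,0]], "rot": [[0,0,0],[0,0,0],[0,0,0],[0,0,0]], "hand": [0.15,0.15,0.15,0.15]}}

```text
time_s: 20.97
ee_pos: [496.1, -339.7, 99.3]
ee_rot: [179.8, -0.1, -0.4]
force: [0.6, -0.6, -1.3]
gripper_width: 17.9
gripper_force: 35.0
```

{"fn": "apply_moves", "kwargs": {"delta_pos": [[0,-0.84,0],[0,-0.84,0],[0,-0.84,0],[0,-0.84,0],[0,-0.84,0]], "rot": [[0,0,0],[0,0,0],[0,0,0],[0,0,0],[0,0,0]], "hand": [0.15,0.15,0.15,0.15,0.15]}}

```text
time_s: 21.38
ee_pos: [494.4, -434.7, 98.7]
ee_rot: [-179.9, 0.1, -0.2]
force: [-0.6, 0.4, -1.5]
gripper_width: 17.9
gripper_force: 35.0
```

The grip slackened briefly but recovered, so I'm lowering gently.

{"fn": "apply_moves", "kwargs": {"delta_pos": [[0,0,-0.2],[0,0,-0.4],[0,0,-0.55],[0,0,-0.65],[0,0,-0.7],[0,0,-0.7],[0,0,-0.7]], "rot": [[0,0,0],[0,0,0],[0,0,0],[0,0,0],[0,0,0],[0,0,0],[0,0,0]], "hand": [0.15,0.15,0.15,0.15,0.15,0.15,0.15]}}

```text
time_s: 21.97
ee_pos: [495.3, -435.4, 16.6]
ee_rot: [180.0, -0.0, -0.1]
force: [0.0, 0.6, -2.7]
gripper_width: 18.0
gripper_force: 35.0
```

{"fn": "apply_moves", "kwargs": {"delta_pos": [[0,0,0],[0,0,0],[0,0,0.25],[0,0,0.5],[0,0,0.8],[0,0,0.8]], "rot": [[0,0,0],[0,0,0],[0,0,0],[0,0,0],[0,0,0],[0,0,0]], "hand": [0.42,0.42,0.42,0.42,0.42,0.42]}}

```text
time_s: 22.47
ee_pos: [498.4, -439.4, 121.2]
ee_rot: [179.4, -0.7, -0.2]
force: [0.9, -0.7, 1.8]
gripper_width: 38.0
gripper_force: 0.0
```

{"fn": "apply_moves", "kwargs": {"delta_pos": [[-0.1,0.95,0],[-0.1,0.95,0],[-0.1,0.95,0],[-0.1,0.95,0]], "rot": [[0,0,0],[0,0,0],[0,0,0],[0,0,0]], "hand": [0.6,0.6,0.6,0.6]}}

```text
time_s: 22.8
ee_pos: [481.4, -316.8, 113.0]
ee_rot: [-179.8, 0.1, -0.0]
force: [-0.2, 0.2, -0.3]
gripper_width: 54.3
gripper_force: 0.0
```

{"fn": "apply_moves", "kwargs": {"delta_pos": [[-0.1,0.95,0],[-0.1,0.95,0],[-0.1,0.95,0],[-0.1,0.95,0]], "rot": [[0,0,0],[0,0,0],[0,0,0],[0,0,0]], "hand": [0.6,0.6,0.6,0.6]}}

```text
time_s: 23.13
ee_pos: [469.6, -203.8, 112.8]
ee_rot: [-179.9, 0.0, 0.0]
force: [-0.2, 0.5, 0.3]
gripper_width: 54.7
gripper_force: 0.0
```

{"fn": "apply_moves", "kwargs": {"delta_pos": [[-0.1,0.95,0],[-0.1,0.95,0],[-0.1,0.95,0],[-0.1,0.95,0]], "rot": [[0,0,0],[0,0,0],[0,0,0],[0,0,0]], "hand": [0.6,0.6,0.6,0.6]}}

```text
time_s: 23.47
ee_pos: [458.3, -90.6, 112.8]
ee_rot: [-179.9, -0.0, 0.0]
force: [0.6, -0.6, -0.2]
gripper_width: 55.1
gripper_force: 0.0
```

Run:
```python
from h import *
f,c=spindles(); st=env.state(); print(st["ee_pos"],st["ee_rot"])
cv2.imwrite("pics/s6.png",cv2.resize(f["pixels"][230:480,220:460,::-1],None,fx=2,fy=2))
```

```text
119 [501. 211.] len 66.0 ang 51.1
595 [449.  33.] len 140.0 ang 4.4
[459.32050877 -92.7240404  112.93341909] [ 1.79958994e+02 -1.26167042e-01  1.96140343e-02]
```

View pics/s6.png

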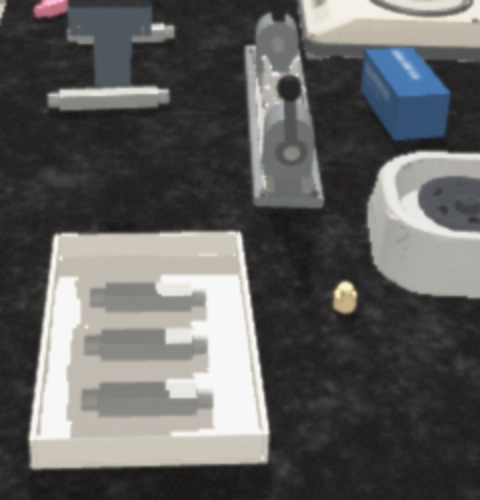

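All three shorts lie in the tray. I'm taking the long spindle at (450,32), 4.3°, gripped 14 mm toward its -x end.

{"fn": "apply_moves", "kwargs": {"delta_pos": [[-0.1,0.52,0],[-0.1,0.52,0],[-0.1,0.52,0]], "rot": [[0,0,0.05],[0,0,0.05],[0,0,0.05]], "hand": [0.6,0.6,0.6]}}

```text
time_s: 23.77
ee_pos: [446.9, -30.4, 112.6]
ee_rot: [-180.0, -0.1, 4.2]
force: [-0.6, -0.3, 0.6]
gripper_width: 54.8
gripper_force: 0.0
```

{"fn": "apply_moves", "kwargs": {"delta_pos": [[-0.1,0.52,0],[-0.1,0.52,0],[-0.1,0.52,0],[-0.1,0.52,0],[-0.1,0.52,0]], "rot": [[0,0,0],[0,0,0],[0,0,0],[0,0,0],[0,0,0]], "hand": [0.6,0.6,0.6,0.6,0.6]}}

```text
time_s: 24.18
ee_pos: [436.0, 29.6, 112.4]
ee_rot: [179.9, -0.1, 4.1]
force: [0.6, 0.4, -0.6]
gripper_width: 54.6
gripper_force: 0.0
```

Run:
```python
from h import *
f,c=spindles(); st=env.state(); print(st["ee_pos"],st["ee_rot"])
w,cw,_=wrist()
st1={"ee_pos":[546.6,-146.3,310.2],"ee_rot":[179.9,-0.1,85.2]}
c1=cam(w,st1)
for a in [(164,75),(273,58)]: print(ray(c1,a,9).round(1))
```

```text
376 [459. 208.] len 139.0 ang 7.9
590 [449.  33.] len 140.0 ang 4.3
[435.77487939  29.53916582 112.24900661] [ 1.79955820e+02 -7.21898824e-02  4.03878306e+00]
[375.4  35.2   9. ]
[516.7  43.    9. ]
```

{"fn": "apply_moves", "kwargs": {"delta_pos": [[-0.02,0.03,-0.3],[-0.02,0.03,-0.6],[-0.02,0.03,-0.89],[-0.02,0.03,-0.89],[-0.02,0.03,-0.89],[-0.02,0.03,-0.89],[-0.02,0.03,-0.89],[-0.02,0.03,-0.89],[-0.02,0.03,-0.89],[-0.02,0.03,-0.89]], "rot": [[0,0,0],[0,0,0],[0,0,0],[0,0,0],[0,0,0],[0,0,0],[0,0,0],[0,0,0],[0,0,0],[0,0,0]], "hand": [0.6,0.6,0.6,0.6,0.6,0.15,0.15,0.15,0.15,0.15], "newtons": 45}}

```text
time_s: 25.12
ee_pos: [432.6, 34.5, 5.6]
ee_rot: [180.0, -0.1, 4.1]
force: [-0.2, 2.2, 0.7]
gripper_width: 24.3
gripper_force: 0.9
```

{"fn": "apply_moves", "kwargs": {"delta_pos": [[0,0,0],[0,0,0]], "rot": [[0,0,0],[0,0,0]], "hand": [0.15,0.15]}}

```text
time_s: 25.28
ee_pos: [432.5, 34.7, 5.6]
ee_rot: [-180.0, -0.0, 4.1]
force: [0.8, 2.3, 3.3]
gripper_width: 17.8
gripper_force: 45.0
```

{"fn": "apply_moves", "kwargs": {"delta_pos": [[0,0,0.2],[0,0,0.45],[0,0,0.7],[0,0,0.95],[0,0,0.95]], "rot": [[0,0,0],[0,0,0],[0,0,0],[0,0,0],[0,0,0]], "hand": [0.15,0.15,0.15,0.15,0.15]}}

```text
time_s: 25.7
ee_pos: [435.8, 34.5, 123.9]
ee_rot: [180.0, -0.6, 4.1]
force: [1.2, -0.4, -2.1]
gripper_width: 17.6
gripper_force: 45.0
```

{"fn": "apply_moves", "kwargs": {"delta_pos": [[0.83,-0.55,0.75],[0.83,-0.55,0.75],[0.83,-0.55,0.75],[0.83,-0.55,0.75],[0.83,-0.55,0.75],[0.83,-0.55,0.75]], "rot": [[0,0,0.471],[0,0,0.471],[0,0,0.471],[0,0,0.471],[0,0,0.471],[0,0,0.471]], "hand": [0.15,0.15,0.15,0.15,0.15,0.15]}}

```text
time_s: 26.2
ee_pos: [532.8, -32.5, 208.6]
ee_rot: [180.0, 0.0, 44.8]
force: [-0.7, -0.2, -3.2]
gripper_width: 17.8
gripper_force: 45.0
```

{"fn": "apply_moves", "kwargs": {"delta_pos": [[0.87,-0.55,0.1],[0.87,-0.55,0.1],[0.87,-0.55,0.1],[0.87,-0.55,0.1],[0.87,-0.55,0.1],[0.87,-0.55,0.1],[0.87,-0.55,0.1]], "rot": [[0,0,0.471],[0,0,0.471],[0,0,0.471],[0,0,0.471],[0,0,0.471],[0,0,0.471],[0,0,0.471]], "hand": [0.15,0.15,0.15,0.15,0.15,0.15,0.15]}}

```text
time_s: 26.78
ee_pos: [635.7, -97.8, 218.8]
ee_rot: [-179.8, 0.0, 85.1]
force: [0.2, 0.6, -2.2]
gripper_width: 17.5
gripper_force: 45.0
```

Run:
```python
from h import *
f,c,st=wrist("w3")
print(st["ee_pos"],st["ee_rot"],st["gripper_width"])
for q,z in [("axis_mid",60),("head_tip",60),("rest_mid",50.5),("tail_grip",104)]:
    print(q,[(round(d["score"],2),np.round(d["position"]).tolist(),np.round(ray(c,d["position"],z),1).tolist()) for d in spotter.landmark_of(f,q)])
```

```text
[635.71034727 -97.80088014 218.84485434] [-1.79790717e+02  6.67740961e-03  8.51301103e+01] 17.50487475891019
axis_mid []
head_tip []
rest_mid []
tail_grip []
```

View pics/w3.png

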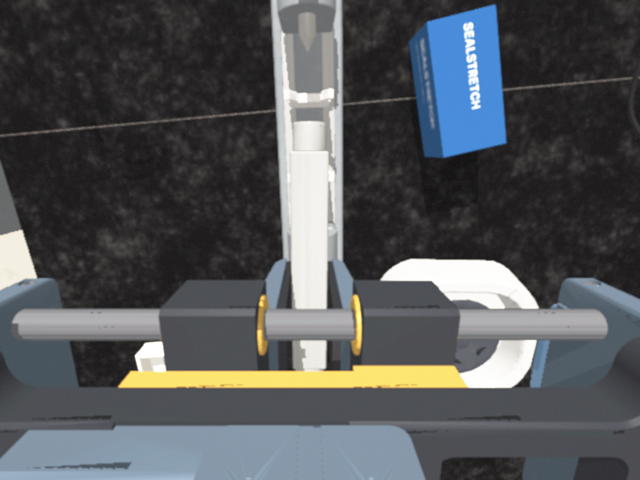

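The held spindle's far end is at (310,122), the far rest at (312,98) and the tail centre's tip at (308,48). I'll fit the bed edges for the exact axis.

Run:
```python
from h import *
st=env.state();im=cv2.cvtColor(cv2.imread("pics/w3.png"),cv2.COLOR_BGR2GRAY).astype(float)
w,c,_=wrist()
L=[];Rr=[]
for r in range(8,250,6):
    g=cv2.GaussianBlur(im[r:r+3].mean(0).reshape(1,-1),(5,1),0)[0]; d=np.gradient(g)
    l=255+np.argmax(d[255:290]); rr=330+np.argmin(d[330:356])
    L.append((l,r+1));Rr.append((rr,r+1))
for n,P in(("L",L),("R",Rr)):
    W=np.array([ray(c,p,10)[:2] for p in P])
    p=np.polyfit(W[:,1],W[:,0],1)
    for _ in range(3):
        k=abs(np.polyval(p,W[:,1])-W[:,0])<2; p=np.polyfit(W[k,1],W[k,0],1)
    print(n,"slope deg",np.degrees(np.arctan(p[0])),"x at y=-5",np.polyval(p,-5),k.sum(),len(k))
print("tailtip",ray(c,(307.5,48),60),"farrest mid",ray(c,(312,98),68),"spindle tip",ray(c,(310,122),222.5),st["ee_pos"])
cv2.imwrite("pics/w3c.png",cv2.resize(cv2.imread("pics/w3.png")[0:270,240:380],None,fx=4,fy=2.2,interpolation=cv2.INTER_CUBIC))
```

```text
L slope deg 3.5154275595733626 x at y=-5 608.9107286632296 41 41
R slope deg 3.6085450548876237 x at y=-5 679.1451482261024 40 41
tailtip [648.30445668  63.10964636  60.        ] farrest mid [648.56464651  20.69705065  68.        ] spindle tip [643.71291193 -11.27423946 222.5       ] [636.04305924 -97.40418858 220.79297281]
```

View pics/w3c.png

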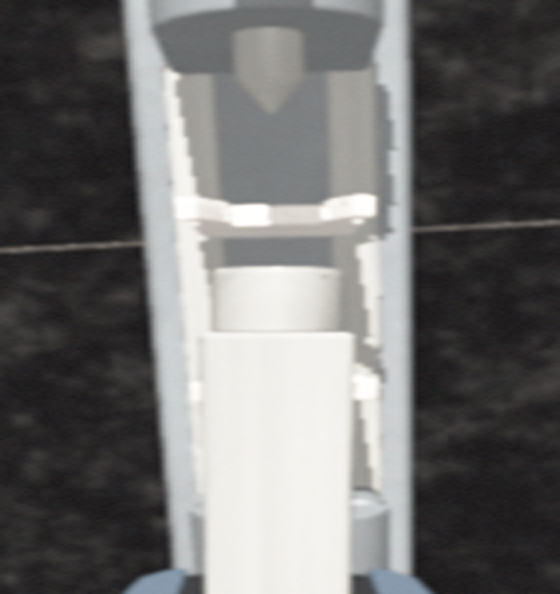

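The fit shows the bench yaw is -3.55° with the axis at x = 644 + 0.062(y+5). The tail tip is at y ≈ 63, so the tailstock already sits about 30 mm forward and leaves no room for the spindle. I'll push it back with the end of the held spindle against its grip.

{"fn": "apply_moves", "kwargs": {"delta_pos": [[0.07,0.3,0],[0.07,0.6,0],[0.07,0.79,0],[0.07,0.79,0],[0.07,0.79,0]], "rot": [[0,0,0.015],[0,0,0.015],[0,0,0.015],[0,0,0.015],[0,0,0.015]], "hand": [0.15,0.15,0.15,0.15,0.15]}}

```text
time_s: 27.5
ee_pos: [644.6, -1.5, 221.3]
ee_rot: [180.0, 0.0, 86.5]
force: [-0.1, -0.2, -1.5]
gripper_width: 17.4
gripper_force: 45.0
```

{"fn": "apply_moves", "kwargs": {"delta_pos": [[0,0,-0.2],[0,0,-0.4],[0,0,-0.6],[0,0,-0.8],[0,0,-0.93],[0,0,-0.98],[0,0,-0.98],[0,0,-0.98]], "rot": [[0,0,0],[0,0,0],[0,0,0],[0,0,0],[0,0,0],[0,0,0],[0,0,0],[0,0,0]], "hand": [0.15,0.15,0.15,0.15,0.15,0.15,0.15,0.15]}}

```text
time_s: 28.17
ee_pos: [645.3, -3.5, 104.3]
ee_rot: [179.9, 0.0, 86.3]
force: [0.9, -0.5, -1.3]
gripper_width: 17.6
gripper_force: 45.0
```

Run:
```python
from h import *
st=env.state();print(st["ee_pos"],st["ee_rot"],st["force"])
g=viewer.grab_frame("scene");c=cam(g)
cv2.imwrite("pics/sc3.png",cv2.resize(g["pixels"][170:290,240:400,::-1],None,fx=5,fy=5,interpolation=cv2.INTER_CUBIC))
# predicted pixels in crop
q=lambda X:((proj(c,X)-[240,170])*5).round()
p=st["ee_pos"]; print("spindle end",q([p[0]+5.3,p[1]+85,p[2]+3.4]),"grip",q([650.5,108,104]))
for y in (-74,-13,63): print(y,q([644+.062*(y+5),y,60]))
```

```text
[645.29017553  -3.47051915 104.31347358] [1.79923385e+02 9.75728007e-03 8.63091420e+01] [ 0.85865493 -0.46348172 -1.28433546]
spindle end [240. 266.] grip [199. 283.]
-74 [485. 279.]
-13 [393. 302.]
63 [275. 330.]
```

View pics/sc3.png

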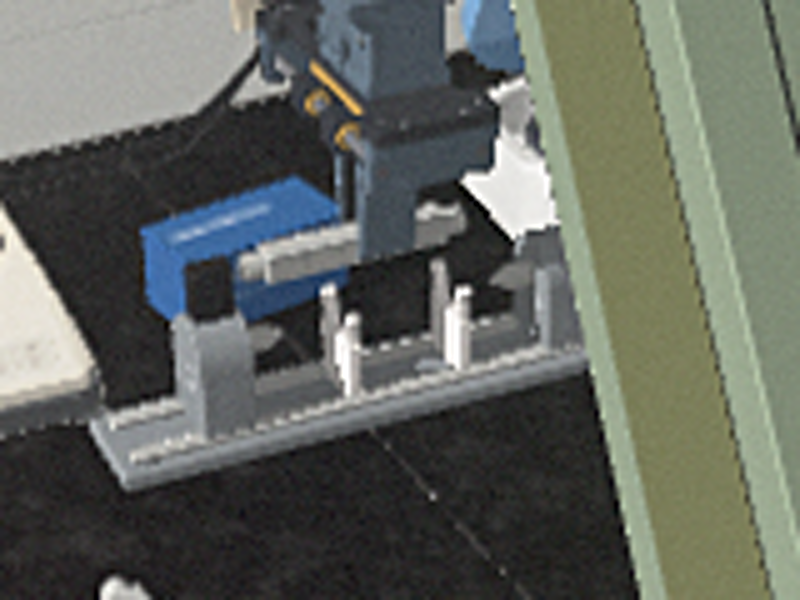

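The spindle end (240,266) is level with and just short of the tailstock grip (210,288). Pushing the tailstock back about 25–30 mm.

{"fn": "apply_moves", "kwargs": {"delta_pos": [[0,0.05,0],[0,0.1,0],[0.01,0.15,0],[0.01,0.2,0],[0.02,0.25,0],[0.02,0.3,0],[0.02,0.3,0],[0.02,0.3,0]], "rot": [[0,0,0],[0,0,0],[0,0,0],[0,0,0],[0,0,0],[0,0,0],[0,0,0],[0,0,0]], "hand": [0.15,0.15,0.15,0.15,0.15,0.15,0.15,0.15]}}

```text
time_s: 28.88
ee_pos: [646.7, 34.7, 103.2]
ee_rot: [-179.9, -0.1, 86.4]
force: [0.1, -0.8, -2.6]
gripper_width: 18.2
gripper_force: 45.0
```

Run:
```python
from h import *
st=env.state();print(st["ee_pos"],st["force"],st["torque"])
g=viewer.grab_frame("scene");c=cam(g);s=viewer.grab_frame("side");cs=cam(s)
for F,C in((g,c),(s,cs)):
  for n,z in(("tail_grip",104),("head_tip",60)): print(n,[(round(d["score"],2),np.round(ray(C,d["position"],z),1).tolist()) for d in spotter.landmark_of(F,n)])
# grip black block in scene crop: column range around row
q=lambda X:proj(c,X).round(1)
gr=g["pixels"].max(2)[222:236,250:300]; 
print(q([650.5,108,104]),q([652,137,104]))
for r in (0,4,8): print(222+r,gr[r].tolist())
```

```text
[646.74205525  34.71067759 103.1811279 ] [ 0.06107089 -0.7994667  -2.61647456] [-0.02810564 -0.04523995 -0.03111798]
tail_grip [(0.97, [652.3, 136.2, 104.0]), (0.63, [366.3, 448.0, 104.0])]
head_tip [(0.7, [710.4, 112.2, 60.0]), (0.57, [634.5, -70.9, 60.0])]
tail_grip [(0.63, [644.1, 123.8, 104.0])]
head_tip [(0.92, [641.0, -68.0, 60.0]), (0.44, [523.8, -505.7, 60.0])]
[279.7 226.6] [270.2 228.9]
222 [42, 46, 46, 46, 46, 49, 44, 43, 42, 46, 45, 48, 45, 38, 33, 41, 45, 44, 41, 179, 184, 173, 177, 169, 170, 175, 172, 164, 140, 184, 196, 195, 194, 191, 192, 190, 195, 194, 184, 177, 175, 189, 168, 139, 116, 111, 113, 104, 123, 131]
226 [59, 27, 46, 42, 46, 47, 34, 44, 47, 40, 41, 48, 40, 46, 36, 40, 36, 51, 61, 48, 54, 53, 43, 45, 46, 33, 62, 111, 114, 170, 178, 142, 109, 122, 121, 126, 127, 127, 127, 131, 128, 129, 133, 126, 121, 117, 127, 111, 103, 91]
230 [223, 220, 107, 33, 36, 43, 50, 51, 50, 46, 41, 41, 38, 45, 47, 46, 36, 52, 53, 39, 44, 47, 42, 41, 41, 36, 54, 186, 155, 103, 96, 118, 107, 103, 106, 106, 104, 94, 101, 100, 102, 104, 97, 99, 101, 109, 103, 100, 102, 97]
```

The tailstock is back, with its grip at y ≈ 135. Now I'm aligning over the rests and lowering.

{"fn": "apply_moves", "kwargs": {"delta_pos": [[-0.01,-0.15,0],[-0.025,-0.3,0],[-0.025,-0.37,0],[-0.025,-0.37,0],[-0.025,-0.37,-0.1],[-0.025,-0.37,-0.2],[-0.025,-0.37,-0.26],[-0.025,-0.37,-0.3],[-0.025,-0.37,-0.3],[-0.025,-0.37,-0.3]], "rot": [[0,0,0],[0,0,0],[0,0,0],[0,0,0],[0,0,0],[0,0,0],[0,0,0],[0,0,0],[0,0,0],[0,0,0]], "hand": [0.15,0.15,0.15,0.15,0.15,0.15,0.15,0.15,0.15,0.15]}}

```text
time_s: 30.02
ee_pos: [644.1, -10.8, 67.2]
ee_rot: [-180.0, -0.0, 86.4]
force: [-0.0, 0.6, -1.7]
gripper_width: 17.7
gripper_force: 45.0
```

{"fn": "apply_moves", "kwargs": {"delta_pos": [[0,0,-0.03],[0,0,-0.06],[0,0,-0.08],[0,0,-0.08]], "rot": [[0,0,0],[0,0,0],[0,0,0],[0,0,0]], "hand": [0.15,0.15,0.15,0.15]}}

```text
time_s: 30.35
ee_pos: [643.9, -11.1, 57.4]
ee_rot: [-180.0, 0.0, 86.4]
force: [-0.1, 0.5, -2.3]
gripper_width: 17.7
gripper_force: 45.0
```

No contact forces, so the spindle is in the slots. Releasing and backing off for a look.

{"fn": "apply_moves", "kwargs": {"delta_pos": [[0,0,0],[0,0,0],[0,0,0],[0,0,0],[0,0,0.15],[0,0,0.4],[0,0,0.7],[0,0,0.95],[0,0,0.95]], "rot": [[0,0,0],[0,0,0],[0,0,0],[0,0,0],[0,0,0],[0,0,0],[0,0,0],[0,0,0],[0,0,0]], "hand": [0.35,0.35,0.35,0.35,0.35,0.35,0.35,0.35,0.35]}}

```text
time_s: 31.1
ee_pos: [648.1, -11.2, 179.8]
ee_rot: [179.2, -0.0, 86.4]
force: [1.3, -0.4, 0.8]
gripper_width: 31.8
gripper_force: 0.0
```

{"fn": "apply_moves", "kwargs": {"delta_pos": [[-0.05,-0.8,0.6],[-0.05,-0.8,0.6],[-0.05,-0.8,0.6],[-0.05,-0.8,0.6],[-0.05,-0.8,0.6]], "rot": [[0,0,0],[0,0,0],[0,0,0],[0,0,0],[0,0,0]], "hand": [0.35,0.35,0.35,0.35,0.35]}}

```text
time_s: 31.52
ee_pos: [638.5, -108.6, 245.3]
ee_rot: [179.8, 0.0, 86.2]
force: [0.1, 0.7, -0.9]
gripper_width: 32.0
gripper_force: 0.0
```

Run:
```python
from h import *
f,c,st=wrist("w4"); print(st["ee_pos"],st["ee_rot"])
for q,z in [("long_0_mid",60),("tail_grip",104),("head_tip",60),("rocker_knob",130)]:
    print(q,[(round(d["score"],2),np.round(d["position"]).tolist(),np.round(ray(c,d["position"],z),1).tolist()) for d in spotter.landmark_of(f,q)])
for t in spotter.trace(f,"long_0_mid")[:2]:
    p=np.argwhere(t["mask"])[:,::-1]; W=np.array([ray(c,q,64) for q in p])[:,:2]; d=np.linalg.svd(W-W.mean(0),full_matrices=False)[2][0]
    print(round(t["score"],2),W.min(0).round(),W.max(0).round(),np.degrees(np.arctan2(d[1],d[0])))
s,cs=(lambda s:(s,cam(s)))(viewer.grab_frame("side"))
a=cv2.resize(f["pixels"][0:270,220:400,::-1],(400,600)); b=cv2.resize(s["pixels"][225:345,320:400,::-1],(400,600))
cv2.imwrite("pics/w4c.png",np.hstack([a,b]))
```

```text
[ 638.53229573 -108.55774473  245.26869628] [1.79815895e+02 1.79542958e-03 8.62086048e+01]
long_0_mid []
tail_grip [(0.26, [307.0, 106.0], [644.0, 1.6, 104.0])]
head_tip [(0.64, [308.0, 187.0], [640.1, -72.3, 60.0])]
rocker_knob [(0.58, [305.0, 291.0], [630.9, -158.8, 130.0])]
```

View pics/w4c.png

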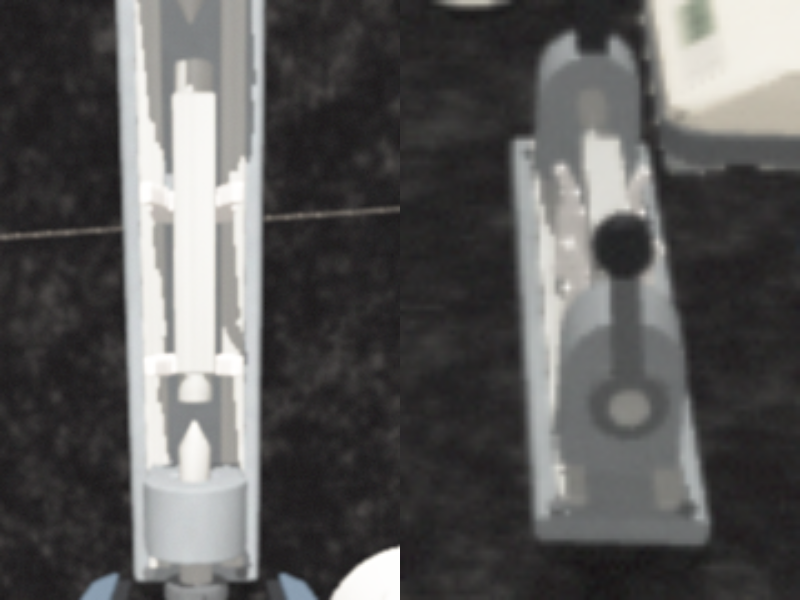

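The spindle lies squarely on both rests (crop 195,230), with the head tip about 8 mm off its end and the knob upright. I'm going for the tailstock grip at (652,134).

{"fn": "apply_moves", "kwargs": {"delta_pos": [[0.06,1,0],[0.06,1,0],[0.06,1,0],[0.06,1,0]], "rot": [[0,0,0],[0,0,0],[0,0,0],[0,0,0]], "hand": [0.45,0.45,0.45,0.45]}}

```text
time_s: 32.2
ee_pos: [645.2, 20.0, 243.5]
ee_rot: [-180.0, -0.2, 86.7]
force: [-0.9, -0.4, 0.1]
gripper_width: 41.1
gripper_force: 0.0
```

{"fn": "apply_moves", "kwargs": {"delta_pos": [[0.06,1,0],[0.06,1,-0.1],[0.06,1,-0.3],[0.06,1,-0.6],[0.06,1,-0.6],[0.06,1,-0.6],[0.06,1,-0.6]], "rot": [[0,0,0],[0,0,0],[0,0,0],[0,0,0],[0,0,0],[0,0,0],[0,0,0]], "hand": [0.45,0.45,0.45,0.45,0.45,0.45,0.45]}}

```text
time_s: 32.78
ee_pos: [653.4, 132.1, 173.4]
ee_rot: [179.9, 0.0, 86.3]
force: [0.8, 0.3, 1.0]
gripper_width: 40.9
gripper_force: 0.0
```

Run:
```python
from h import *
st=env.state();print(st["ee_pos"],st["ee_rot"],st["force"])
for n in("scene","side"):
  F=viewer.grab_frame(n);C=cam(F)
  print([(round(d["score"],2),np.round(ray(C,d["position"],104),1).tolist()) for d in spotter.landmark_of(F,"tail_grip")])
```

```text
[653.35119329 132.14636648 173.3978773 ] [1.79896638e+02 7.72807239e-03 8.63348707e+01] [0.81482558 0.25921892 1.02618654]
[(0.88, [648.7, 137.7, 104.0])]
[(0.7, [645.3, 126.3, 104.0])]
```

{"fn": "apply_moves", "kwargs": {"delta_pos": [[-0.01,0,-0.2],[-0.01,0,-0.4],[-0.01,0,-0.6],[-0.01,0,-0.67],[-0.01,0,-0.67],[-0.01,0,-0.67]], "rot": [[0,0,0],[0,0,0],[0,0,0],[0,0,0],[0,0,0],[0,0,0]], "hand": [0.45,0.45,0.45,0.45,0.45,0.45]}}

```text
time_s: 33.48
ee_pos: [652.1, 132.6, 92.7]
ee_rot: [179.9, -0.0, 86.3]
force: [-0.5, 0.4, -0.1]
gripper_width: 41.0
gripper_force: 0.0
```

{"fn": "apply_moves", "kwargs": {"delta_pos": [[0,0,0],[0,0,0],[0,0,0],[0,0,0],[0,0,0],[0,0,0]], "rot": [[0,0,0],[0,0,0],[0,0,0],[0,0,0],[0,0,0],[0,0,0]], "hand": [0.13,0.13,0.13,0.13,0.13,0.13], "newtons": 30}}

```text
time_s: 33.98
ee_pos: [651.3, 133.0, 92.6]
ee_rot: [180.0, -0.0, 86.4]
force: [-2.2, 0.2, 4.8]
gripper_width: 15.7
gripper_force: 30.0
```

{"fn": "apply_moves", "kwargs": {"delta_pos": [[0,-0.04,0],[0,-0.08,0],[-0.01,-0.12,0],[-0.01,-0.16,0],[-0.01,-0.2,0],[-0.015,-0.24,0],[-0.02,-0.27,0],[-0.02,-0.29,0],[-0.02,-0.29,0]], "rot": [[0,0,0],[0,0,0],[0,0,0],[0,0,0],[0,0,0],[0,0,0],[0,0,0],[0,0,0],[0,0,0]], "hand": [0.13,0.13,0.13,0.13,0.13,0.13,0.13,0.13,0.13]}}

```text
time_s: 34.73
ee_pos: [649.3, 98.4, 92.6]
ee_rot: [179.9, -0.1, 86.4]
force: [-1.1, 2.2, 6.4]
gripper_width: 16.2
gripper_force: 30.0
```

{"fn": "apply_moves", "kwargs": {"delta_pos": [[0,-0.01,0],[0,-0.02,0],[0,-0.03,0],[0,-0.03,0]], "rot": [[0,0,0],[0,0,0],[0,0,0],[0,0,0]], "hand": [0.13,0.13,0.13,0.13]}}

```text
time_s: 35.07
ee_pos: [649.1, 95.3, 92.6]
ee_rot: [179.9, -0.1, 86.4]
force: [-1.7, 3.7, 5.5]
gripper_width: 15.5
gripper_force: 30.0
```

{"fn": "apply_moves", "kwargs": {"delta_pos": [[0,-0.01,0],[0,-0.02,0],[0,-0.03,0],[0,-0.03,0]], "rot": [[0,0,0],[0,0,0],[0,0,0],[0,0,0]], "hand": [0.13,0.13,0.13,0.13]}}

```text
time_s: 35.4
ee_pos: [649.0, 92.5, 92.6]
ee_rot: [180.0, -0.2, 86.4]
force: [-1.5, 6.9, 5.8]
gripper_width: 15.7
gripper_force: 30.0
```

{"fn": "apply_moves", "kwargs": {"delta_pos": [[0,-0.01,0],[0,-0.02,0],[0,-0.02,0]], "rot": [[0,0,0],[0,0,0],[0,0,0]], "hand": [0.13,0.13,0.13]}}

```text
time_s: 35.65
ee_pos: [649.0, 91.7, 92.6]
ee_rot: [180.0, -0.3, 86.4]
force: [-2.1, 10.2, 5.8]
gripper_width: 15.6
gripper_force: 30.0
```

{"fn": "apply_moves", "kwargs": {"delta_pos": [[0,-0.01,0],[0,-0.02,0],[0,-0.02,0]], "rot": [[0,0,0],[0,0,0],[0,0,0]], "hand": [0.13,0.13,0.13]}}

```text
time_s: 35.9
ee_pos: [648.9, 91.3, 92.6]
ee_rot: [180.0, -0.5, 86.3]
force: [-3.8, 14.5, 5.6]
gripper_width: 15.9
gripper_force: 30.0
```

{"fn": "apply_moves", "kwargs": {"delta_pos": [[0,-0.01,0],[0,-0.025,0],[0,-0.025,0],[0,-0.025,0]], "rot": [[0,0,0],[0,0,0],[0,0,0],[0,0,0]], "hand": [0.13,0.13,0.13,0.13]}}

```text
time_s: 36.23
ee_pos: [648.9, 90.7, 92.6]
ee_rot: [180.0, -0.7, 86.3]
force: [-2.4, 21.1, 4.5]
gripper_width: 16.0
gripper_force: 30.0
```

Run:
```python
from h import *
st=env.state();print(st["ee_pos"],st["force"])
for n in("scene","side"):
  F=viewer.grab_frame(n);C=cam(F)
  cv2.imwrite(f"pics/{n}9.png",F["pixels"][:,:,::-1])
  for q,z in(("tail_grip",104),("long_0_mid",60),("axis_mid",60),("head_tip",60)): print(n,q,[(round(d["score"],2),np.round(ray(C,d["position"],z),1).tolist()) for d in spotter.landmark_of(F,q)])
```

```text
[648.88278463  90.72092835  92.55737103] [-2.36408119 21.14042898  4.50006006]
scene tail_grip [(0.92, [639.5, 97.0, 104.0]), (0.36, [390.4, -211.4, 104.0])]
scene long_0_mid [(0.66, [393.6, 238.4, 60.0]), (0.47, [622.2, -65.1, 60.0]), (0.15, [434.6, -254.4, 60.0])]
scene axis_mid [(0.73, [636.9, -7.3, 60.0])]
scene head_tip [(0.75, [419.7, -291.5, 60.0]), (0.71, [632.6, -73.0, 60.0]), (0.65, [710.5, 70.0, 60.0])]
side tail_grip [(0.7, [494.8, 183.4, 104.0]), (0.65, [647.0, 95.8, 104.0]), (0.53, [628.0, -96.1, 104.0])]
side long_0_mid [(0.63, [456.4, 100.7, 60.0])]
side axis_mid [(0.83, [643.5, -14.4, 60.0])]
side head_tip [(0.6, [638.1, -74.5, 60.0])]
```

Seated, with the force rising to 21 N at a standstill. Easing the push, letting go and lifting clear.

{"fn": "apply_moves", "kwargs": {"delta_pos": [[0,0.02,0],[0,0.03,0],[0,0.03,0],[0,0.03,0],[0,0.03,0],[0,0.03,0],[0,0.03,0.2],[0,0.03,0.5],[0,0.03,0.9],[0,0.03,0.9]], "rot": [[0,0,0],[0,0,0],[0,0,0],[0,0,0],[0,0,0],[0,0,0],[0,0,0],[0,0,0],[0,0,0],[0,0,0]], "hand": [0.13,0.13,0.4,0.4,0.4,0.4,0.4,0.4,0.4,0.4]}}

```text
time_s: 37.57
ee_pos: [652.5, 86.3, 207.2]
ee_rot: [179.3, -0.1, 86.3]
force: [1.3, 0.6, 1.0]
gripper_width: 36.5
gripper_force: 0.0
```

{"fn": "apply_moves", "kwargs": {"delta_pos": [[-0.05,-0.9,0.6],[-0.05,-0.9,0.6],[-0.05,-0.9,0.6],[-0.05,-0.9,0.6]], "rot": [[0,0,0],[0,0,0],[0,0,0],[0,0,0]], "hand": [0.4,0.4,0.4,0.4]}}

```text
time_s: 37.9
ee_pos: [644.3, -27.4, 276.4]
ee_rot: [179.5, 0.2, 86.1]
force: [1.0, -0.1, 0.1]
gripper_width: 36.4
gripper_force: 0.0
```

{"fn": "apply_moves", "kwargs": {"delta_pos": [[-0.04,-0.8,0],[-0.04,-0.8,0],[-0.04,-0.8,0],[-0.04,-0.8,0],[-0.04,-0.8,0]], "rot": [[0,0,0],[0,0,0],[0,0,0],[0,0,0],[0,0,0]], "hand": [0.4,0.4,0.4,0.4,0.4]}}

```text
time_s: 38.32
ee_pos: [637.9, -117.7, 270.9]
ee_rot: [-180.0, -0.1, 86.2]
force: [0.2, 0.2, -0.9]
gripper_width: 36.4
gripper_force: 0.0
```

Run:
```python
from h import *
f,c,st=wrist("w5"); print(st["ee_pos"],st["ee_rot"])
g=cv2.cvtColor(f["pixels"],cv2.COLOR_RGB2GRAY)
# profile along the bench axis (z=66 near spindle top) in world y
ys=np.arange(-90,100,3)
for dx in(0,):
  v=[]
  for y in ys:
    p=proj(c,[644+.062*(y+5)+dx,y,66]).round().astype(int)
    v.append((int(y),int(g[p[1],p[0]]) if 0<=p[1]<480 else -1))
  print(v)
# transverse profile at several y: left/right edges of bright spindle (z=69 top)
for y in(-50,-30,-10,10,30):
  xs=np.arange(625,665,1.0); b=[g[tuple(proj(c,[x+.062*(y+5),y,69]).round().astype(int)[::-1])] for x in xs]
  print(y,[int(k) for k in b])
s=viewer.grab_frame("side");cs=cam(s)
print([(round(d["score"],2),np.round(ray(cs,d["position"],104),1).tolist()) for d in spotter.landmark_of(s,"tail_grip")],[(round(d["score"],2),np.round(ray(cs,d["position"],130),1).tolist()) for d in spotter.landmark_of(s,"rocker_knob")])
for t in spotter.trace(s,"short_0_mid"): print("short",round(t["score"],2),np.round(ray(cs,t["box"][:2],13)),np.round(t["box"]))
```

```text
[ 637.91917011 -117.65569521  270.87351961] [-1.79954126e+02 -6.35470404e-02  8.62444656e+01]
[(-90, 243), (-87, 245), (-84, 246), (-81, 234), (-78, 237), (-75, 240), (-72, 241), (-69, 231), (-66, 240), (-63, 240), (-60, 240), (-57, 241), (-54, 240), (-51, 240), (-48, 240), (-45, 241), (-42, 241), (-39, 241), (-36, 241), (-33, 242), (-30, 242), (-27, 242), (-24, 243), (-21, 243), (-18, 243), (-15, 243), (-12, 243), (-9, 243), (-6, 244), (-3, 244), (0, 244), (3, 244), (6, 244), (9, 245), (12, 244), (15, 245), (18, 245), (21, 245), (24, 245), (27, 169), (30, 169), (33, 170), (36, 169), (39, 168), (42, 170), (45, 159), (48, 163), (51, 163), (54, 168), (57, 161), (60, 156), (63, 157), (66, 158), (69, 159), (72, 161), (75, 161), (78, 110), (81, 109), (84, 124), (87, 64), (90, 33), (93, 32), (96, 34), (99, -1)]
-50 [247, 237, 230, 229, 228, 233, 233, 245, 242, 234, 238, 240, 239, 240, 242, 242, 240, 240, 240, 240, 240, 240, 241, 240, 241, 241, 236, 225, 236, 246, 245, 244, 246, 245, 247, 247, 253, 254, 254, 253]
-30 [239, 239, 239, 239, 236, 211, 155, 129, 144, 198, 233, 240, 241, 242, 244
[... 236 characters left out ...]
 245, 245, 246, 245, 245, 241, 209, 147, 130, 137, 151, 157, 157, 157, 157, 169, 215, 236, 236]
10 [221, 175, 157, 158, 156, 143, 131, 127, 154, 216, 216, 240, 244, 243, 243, 245, 244, 243, 243, 245, 246, 246, 246, 246, 246, 245, 237, 210, 167, 156, 156, 160, 164, 165, 165, 162, 160, 159, 159, 157]
30 [230, 202, 168, 160, 159, 156, 141, 129, 135, 176, 227, 242, 242, 243, 241, 223, 180, 166, 167, 169, 172, 171, 172, 173, 173, 169, 162, 143, 131, 129, 138, 152, 161, 164, 162, 161, 160, 159, 161, 161]
[(0.76, [648.1, 80.7, 104.0])] [(0.73, [627.0, -160.4, 130.0]), (0.47, [586.4, 91.6, 130.0])]
short 0.96 [ 491. -378.   13.] [292. 402.  61.  17.]
short 0.58 [490. 545.  13.] [292. 200.  10.  36.]
```

Run:
```python
from h import *
s=viewer.grab_frame("side");cs=cam(s);st=env.state();print(st["ee_pos"],st["force"])
g=cv2.cvtColor(s["pixels"],cv2.COLOR_RGB2GRAY).astype(int)
old=cv2.cvtColor(cv2.imread("pics/s6.png"),cv2.COLOR_BGR2GRAY); old=cv2.resize(old,(240,250),interpolation=cv2.INTER_AREA).astype(int)
d=abs(g[230:480,220:460]-old); m=(d>40).astype(np.uint8)
n,l,S,_=cv2.connectedComponentsWithStats(m)
print([(int(a[0]+220),int(a[1]+230),int(a[2]),int(a[3]),int(a[4])) for a in S[1:] if a[4]>15])
spindles()
for y in(-320,-378,-436): print(y,[int(g[tuple(proj(cs,[x,y,22]).round().astype(int)[::-1])]) for x in range(430,565,8)])
# knob vs pivot
k=g[262:284,352:382]; p=np.argwhere(k<38); print("knob px",p.mean(0)+[262,352],"pred upright",proj(cs,[634.5,-157.5,130]),"at -0.17",proj(cs,[634.5-11.8,-158,129]))
```

```text
[ 638.27162997 -115.95137776  271.58391765] [-0.30287914  0.03622666 -0.0271308 ]
[(254, 230, 14, 4, 38), (254, 234, 42, 9, 235), (254, 242, 42, 9, 255), (243, 252, 62, 33, 972), (356, 255, 9, 16, 79), (259, 346, 40, 2, 77), (254, 368, 73, 81, 2463), (283, 432, 72, 15, 408)]
452 [459. 208.] len 138.0 ang 3.7
-320 [247, 247, 241, 242, 232, 232, 232, 232, 232, 233, 233, 233, 232, 232, 247, 247, 247]
-378 [247, 247, 231, 229, 231, 233, 231, 233, 232, 232, 231, 232, 233, 233, 245, 247, 247]
-436 [247, 247, 247, 247, 247, 247, 247, 247, 247, 247, 247, 247, 247, 247, 247, 247, 247]
knob px [275.38297872 372.63829787] pred upright [367.0878931 272.8679208] at -0.17 [360.98040263 273.45605437]
```

Run:
```python
from h import *
s=viewer.grab_frame("side");cs=cam(s)
g=cv2.cvtColor(s["pixels"],cv2.COLOR_RGB2GRAY).astype(int)
m=np.zeros_like(g,np.uint8); m[363:445,250:342]=((g<240))[363:445,250:342]
n,l,S,C=cv2.connectedComponentsWithStats(m)
for i in range(1,n):
    if S[i,4]>20:
        print(S[i].tolist(),ray(cs,C[i],15).round())
for q in("short_0_mid",):
    print([(round(d["score"],2),np.round(ray(cs,d["position"],13)).tolist()) for d in spotter.landmark_of(s,q)])
for r in range(380,446,4): print(r," ".join(f"{v:3d}" for v in g[r,245:345:4]))
print("knob");
for r in range(264,284,2): print(r," ".join(f"{v:3d}" for v in g[r,354:380]))
```

```text
[250, 363, 92, 23, 515] [ 498. -290.   15.]
[262, 372, 63, 48, 2723] [ 494. -367.   15.]
[281, 431, 61, 14, 746] [ 522. -458.   15.]
[(0.67, [490.0, -382.0, 13.0])]
380 240 247 247 247 247 177 145 136 136 134 135 134 135 135 134 136 136 136 140 143 247 247 247 247 208
384 208 247 247 247 247 247 182 141 138 139 138 137 138 137 137 138 137 137 186 186 247 247 247 247 237
388 193 247 247 247 247 219 186 187 189 187 189 185 189 189 186 188 189 187 188 188 247 247 247 247 247
392 183 247 247 247 247 247 247 188 188 189 187 187 188 187 186 186 187 188 247 247 247 247 247 247 247
396 222 247 247 247 247 247 247 232 232 232 232 233 231 232 231 231 232 231 247 247 247 247 247 247 247
400 222 247 247 247 247 177 185 233 232 231 232 231 230 228 228 226 226 223 155 163 247 247 247 247 247
404 225 247 247 247 247 145 144 134 134 135 134 135 134 135 133 134 136 137 139 140 247 247 247 247 247
408 247 247 247 247 247 184 177 138 137 139 136 137 137 136 135 135 136 137 183 187 247 247 247 247 247
412 247 247 247 247 247 186 187 189 187 186 187 185 186 188 188 187 187 186 187 187 247 247 247 247 247
[... 1217 characters left out ...]
  46  51  84 140 151  79  49  43  43  38  40  41  38
272 202 178 171 138 125  61  40  40  36  39  40  37  38  35  39  48 100 167 106  54  46  53  53  52  50  49
274 208 189 171 137  88  46  35  37  40  41  39  38  37  39  40  47  97 181 188  83  42  42  49  47  49  48
276 181 183 181 152 120  73  42  39  38  36  39  43  39  38  42  47  95 168 157  78  47  45  50  46  41  43
278 173 178 181 174 139 128  78  51  36  40  40  38  40  40  56  94 137 129 154 101  50  42  43  41  37  37
280 176 179 182 174 140 143 143 148  76  55  51  50  60  88 147 174 172 133 163 130  63  40  40  40  39  36
282 192 176 178 174 152 163 168 160  96  83  83  81  85  98 143 162 159 139 164 153  82  48  37  41  43  37
```

The third short was knocked. Since the picture limit is reached, I'll locate it numerically.

Run:
```python
from h import *
s=viewer.grab_frame("side");cs=cam(s)
g=cv2.cvtColor(s["pixels"],cv2.COLOR_RGB2GRAY).astype(int)
print("    "," ".join(f"{v:3d}" for v in range(268,368,3)))
for r in range(422,468,2): print(r," ".join(f"{v:3d}" for v in g[r,268:368:3]))
for X in ([496,-498,28],[415,-498,28],[577,-498,28],[496,-494,4],[577,-494,4],[496,-436,22],[496,-427,22],[446,-436,22],[546,-436,22]): print(X,proj(cs,X).round())
```

```text
268 271 274 277 280 283 286 289 292 295 298 301 304 307 310 313 316 319 322 325 328 331 334 337 340 343 346 349 352 355 358 361 364 367
422 247 247 247 247 247 247 247 247 247 247 247 247 247 247 247 247 247 247 247 247 247 247 247 247 247 247 214 247  38  39  45  47  41  37
424 247 247 247 247 247 247 247 247 247 247 247 247 247 247 247 247 247 247 247 247 247 247 247 247 247 247 244 246  58  41  38  40  39  38
426 247 247 247 247 247 247 247 247 247 247 247 247 247 247 247 247 247 247 247 247 247 247 247 247 247 247 246 244  88  43  37  38  39  38
428 247 247 247 247 247 247 247 247 247 247 247 247 247 247 247 247 247 247 247 247 247 247 247 247 247 247 247 234 121  40  40  39  44  42
430 247 247 247 247 247 247 247 247 247 247 247 247 247 247 247 247 247 247 247 247 247 247 247 247 247 247 247 219 129  32  40  38  45  51
432 247 247 247 247 247 247 247 247 242 242 241 237 236 234 234 233 232 232 231 230 230 229 228 228 247 247 247 188 124  35  38  43  52  52
434 247 247 247 247 247 247 247 247 231 231 230 231 230 232 229 230 230 229 229 229 229 228 228 228 234 233 234 185 148  40 
[... 1805 characters left out ...]
89 183 181  56  53  53  47  35
462 188 183 185 185 184 184 182 181 182 182 180 148 149 148 120 118 118 115  94  93  94  77  77  79  68  66  65  54  48  40  53  52  61  35
464  63  48  47  51  44  40  35  30  29  25  27  24  31  25  28  23  28  33  32  30  29  32  36  28  35  32  31  26  28  29  50  64  52  45
466  33  31  30  29  27  32  26  26  30  29  22  26  33  28  27  26  27  26  29  30  35  32  31  26  30  30  28  30  31  27  50  63  47  39
[496, -498, 28] [295. 453.]
[415, -498, 28] [237. 454.]
[577, -498, 28] [353. 452.]
[496, -494, 4] [295. 463.]
[577, -494, 4] [352. 462.]
[496, -436, 22] [295. 424.]
[496, -427, 22] [295. 419.]
[446, -436, 22] [262. 424.]
[546, -436, 22] [328. 423.]
```

The third short still lies flat in the tray at about (526,-457), which is 30 and -79 mm in the tray frame and well inside the limits. Everything else is in place, so I'm handing in.

```bash
python3 -c "
from workcell import env
print(env.job_done())"
```

```text
the job is handed in; nothing more can be done
None
```

I handed the job in, and nothing I could measure showed a miss: rocker rocked both ways and left upright, three shorts in the tray, one long spindle between the centres with the tailstock home, the other long left on the worktop. The hand-in returned no verdict. One short was knocked aside but still lies inside the tray, and I did not re-measure the petri dish, bottle or weight at the end.

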